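Tighten the recessed nut with the long socket driver

TASK

Take the long socket driver out of its slot in the rack, reach down the leaning bore of the pump housing with it and turn the square nut at the bottom clockwise until it comes up solid against its stop. Then hang the long driver back in the empty slot of the rack, fully home with its collar flat on the plate behind the raised lips, and let go. Leave the short driver hanging and do not disturb the other things on the bench.

Things in the scene. Friction and masses are not known exactly. Their poses are not given: they have to be found in the camera images.
- long_driver: the long steel socket driver, about 0.3 kg, hanging upright in one of the rack's slots. Origin on its axis at the underside of its round collar (44 mm across, 5 mm thick), z along the axis to the handle, x and y square to the flats. Below the collar: round shaft 12 mm across, then the round socket 33 mm across, 30 mm long with its coned shoulder, its mouth 135 mm below the origin
- short_driver: the short steel socket driver, the same collar, handle and socket but its mouth only 60 mm below its collar, so it cannot reach the nut; hangs in the other slot and stays there. Origin at the underside of the collar.
- driver_mouth (a point): centre of the open mouth of the long driver's square pocket, on its axis at z = -135 mm of the driver. The pocket is 19.4 mm wide and 17 mm deep, its flats parallel to the handle's
- driver_handle (a point): centre of the long driver's square handle, 26 x 26 mm and 54 mm long (z = 5 to 59 mm of the driver, directly above the collar)
- housing: grey pump housing: a tube on a base plate 130 (x) x 110 (y) x 12 mm, fixed. Origin under the centre of the base, z up. The bore leans 30 degrees from vertical, its open upper end to the housing's own -x (about towards the robot). Bore 40 mm across, 90 mm deep; tube 60 mm across with an 80 mm flange near its mouth; a small port stands out 58 mm from the axis on the +y side
- bore_mouth (a point): centre of the bore's open mouth, on its axis, level with the tube's rim; axes as the housing's
- nut_top (a point): centre of the nut's top face on the bore's axis, 76 mm below the mouth. z along the bore, outwards; x and y square to the nut's flats, turning with it. Square nut 17 mm wide, 14 mm high, its top 3.5 mm tapered to 12 mm: the driver's pocket has 1.2 mm of room a side and about 9 degrees of play either way; a quarter turn looks the same
- nut (a joint): angle of the nut in rad, growing as it is turned clockwise seen looking into the bore (negative about nut_top's z); at 0 its flats are square to the housing's sides; starts between 0 and 0.25, comes up solid against its stop at 1.25, tight above 1.1. It turns stiffly (0.15 N m) and stays where it is left
- rack: aluminium rack, fixed: base 100 (x) x 190 (y) x 10 mm, two rear posts, level plate 8 mm thick, its top at 190 mm. Origin under the centre of the base, z up. Its two slots, 17 mm wide, open to the rack's own -x (about towards the robot): drivers slide out that way, over lips 4 mm high that stand along the front edge, 26 to 33 mm in front of the slot points; sockets cannot pass up through
- slot_left (a point): on the plate's top face at the centre of where a driver hangs in the slot on the rack's +y side (the driver's origin belongs here); axes as the rack's
- slot_right (a point): the same for the slot on the rack's -y side, 90 mm from the other
- barrel_1: ground steel barrel, 95 mm long, 16 mm thick, lying on the bench; bystander; origin at the centre of its underside
- stone_stick: dark square lapping stick, 78 mm long, 14 mm thick, lying on the bench; bystander; origin at the centre of its underside
- sensor_nut: steel union nut, 24 mm wide, 21 mm high, standing on the bench; bystander; origin at the centre of its underside
- pliers: pliers with green handles, 134 mm long, 12 mm thick, lying on the bench; bystander; origin at the centre of its underside
Mind the look-alikes: they are no part of the job. Leave any orange look-alike of the long_driver alone.

How it is judged:
By the outcome, as a careful person would: the job done as asked, in the order asked, and still so for the second after the job is handed in, with the robot touching nothing.
It also fails if it takes over 64 s, if anything falls off the work surface, if the arm or the gripper's body presses on something with over 40 N, if the wrist force passes 120 N, or if a joint passes its speed limit or range.

ROBOT

A 7-joint arm with a two-finger parallel gripper is mounted at the origin on a cart in front of the work surface, level with it; the furniture and walls round the work are solid. World frame = base frame: x ahead of the robot, y to its left, z up, the work surface at z = 0. Lengths are in m, angles in rad, forces in N, time in s.
With the tool pointing down it reaches from about 0.425 to 0.925 m from the base axis. Payload 6.8 kg.
Tool frame: the origin (TCP) lies midway between the tips of the shut fingers; the grasp point (between the pads) lies 19 mm behind it; z points along the fingers, y is the direction in which the jaws open and shut (so a half turn about z gives the same grasp; the last joint's range is limited). The gripper opens to 85 mm and grips with 20 to 120 N. Pads are 22 mm wide; open, the fingers measure 114 mm over their backs; the gripper's body (76 mm by 85 mm) begins 54 mm behind the grasp point. The pads swing forward as they close: fully open they stand 13 mm farther back than shut.
Start: joints at [-1.281, 0.477, 0.022, 1.555, -0.011, 1.109, -0.083], TCP at [0.261, 0.622, 0.231] pointing down, gripper open.
Joint ranges: [-2.96, 2.96], [-0.34, 2.1], [-1.41, 1.46], [0.24, 2.44], [-1.37, 4.51], [0.17, 1.92], [-2.96, 2.96]. Speed limits (rad/s): [2.39, 2.39, 3.14, 3.14, 3.14, 3.14, 3.14].

INTERFACE

Orientations are given as a unit quaternion [w, x, y, z].
In Python, from station import bot gives the robot as it stands. The module is installed in compiled form; this text tells all that it offers.
- The arm moves only by the tool play_rows, never from a script. Its argument "motion" is a list of rows, each a list of 2 entries, a list of its own where there are three numbers: the shift along the tool's x, y, z as a fraction of full scale, then the turn, a rotation vector about the tool's x, y, z as a fraction of full scale. In form: [[[tx, ty, tz], [rx, ry, rz]], ...]. A call has 1 to 8 rows; each row is the pose to reach, as a shift and turn from the pose measured when the call began, along the tool's axes at that moment, turning the shorter way round; what a row does not reach only later rows make up. Full scale, the value 1, is 400 mm for a shift and 360 degrees for a turn. A row lasts 1/10 s, in which the tool goes at most 50 mm and 8.59 degrees, less where a joint would pass 70% of its speed; a pose out of reach is approached as far as the arm can. A call with a number of a shift or a turn outside -1 to 1 is refused whole. A call with a gripper value outside its range is refused whole. "fingers" is the finger opening in mm, from 0 to 85.4, set as the call begins (left out, the last holds). The fingers move at their own pace and stop on an object; "grip_force" is the grip in N (left out, the last holds). Time passes only in rows, so rows that repeat a pose let the fingers close. It gives the time, the measured TCP pose, the force and the opening at its end, in the units of the state.
- bot.get_obs(): the state, without advancing time (a new reading comes with each control period).
- bot.read_camera(name): name is "scene" or "top"; returns a dict with "pixels" (420x560x3 uint8, red, green, blue), "range_z" (420x560 float32, m along the optical axis (not along the pixel's ray), 0 where there is no reading), "fovy" (degrees; the focal length in pixels is half the picture's height over the tangent of half this angle, whatever the lens; pixels are square), "cx", "cy" (the principal point, pixels), "k1" (the pictures are not rectified: a ray, as slopes to the right and down, at radius r is drawn at 1 + k1 r^2 times it, then the intrinsics apply), "pose" (4x4, takes a point from camera to world coordinates). Camera axes: x right, y down, z forward; pixel columns grow to the right and rows downward; lengths in m; the calibration is good to about 2 mm. A picture is of the moment at which its call begins.
- bot.hand_in(): hands the job in, once; it reports no verdict.
The state is a dict: "t": time; "q": joint angles; "joint_vel": joint speeds; "joint_torque": joint torques, N m; "eef_pos": TCP position; "tool_rot": TCP orientation; "contact_force": force on the tool from outside, world axes, zero at the start; "torque": the same for the moment, N m; "gripper_width": opening from 0.0 (shut) to 1.0 (fully open).
Only numpy, scipy, OpenCV 4.12 (cv2) and the standard library are available. Lean on these libraries where they do the work, as an engineer would, in place of code of your own. Each camera call takes 0.05 s, during which the arm holds its last target.

## Working session

There is one attempt and no reset: what is moved stays moved. The work goes in short steps, Python scripts to look and compute and a tool call to move; the robot and the scene stay as the last step left them, time stands still between calls to the robot, and variables do not carry over. Pictures are saved under pics/ and viewed, and the job is handed in when it is done.

Besides the shell and the picture viewer there is one more tool, called after "Emit:" in YAML: its name, and indented under it one key for each argument. play_rows: Moves the arm, as the interface text tells. Shift numbers are shares of 400 mm and turn numbers shares of 360 degrees, none past 1 either way. Its arguments: {"type":"object","properties":{"motion":{"type":"array"},"fingers":{"type":"number"},"grip_force":{"type":"number"}},"required":["motion"]}

```bash
mkdir -p pics; ls; python3 - <<'E'
from station import bot
import cv2,numpy as np
o=bot.get_obs(); print(o)
for n in("scene","top"):
    c=bot.read_camera(n); cv2.imwrite(f"pics/{n}0.png",c["pixels"][:,:,::-1]); np.savez(f"{n}0.npz",**c)
    print(n,c["fovy"],c["cx"],c["cy"],c["k1"],np.round(c["pose"],4).tolist())
E
```

```text
pics
{'t': 0.0, 'q': array([-1.28109953,  0.47778507,  0.02232655,  1.55644782, -0.01147756,
        1.10929816, -0.08309159]), 'joint_vel': array([ 0.00042798, -0.00054655,  0.00014199,  0.00081948, -0.00022247,
       -0.00044017, -0.00121403]), 'joint_torque': array([-6.62827479e-04, -5.96453154e+01,  1.60795167e+00, -2.81191009e+01,
        1.25715189e-02,  9.51102935e-03,  7.73901178e-06]), 'eef_pos': array([0.26127067, 0.62174537, 0.23033708]), 'tool_rot': array([-1.05639891e-04,  1.97564115e-01,  9.80289550e-01, -8.98969935e-04]), 'contact_force': array([-0.23511599, -1.31417635,  0.57426597]), 'torque': array([-0.04613534,  0.07325401,  0.00612223]), 'gripper_width': 0.9999641095745042}
scene 43.16404675282812 276.77218022269295 220.3513453237859 -0.011110672463101594 [[0.8943, -0.192, 0.4042, 0.0283], [-0.4474, -0.366, 0.816, -0.889], [-0.0087, -0.9106, -0.4132, 0.691], [0.0, 0.0, 0.0, 1.0]]
top 52.22691252354817 283.15345262552586 207.1609282108693 -0.01475758919491175 [[-0.0101, -0.9921, 0.1254, 0.3987], [-0.9998, 0.0124, 0.018, 0.1716], [-0.0194, -0.1251, -0.9919, 1.5155], [0.0, 0.0, 0.0, 1.0]]
```

View pics/scene0.png

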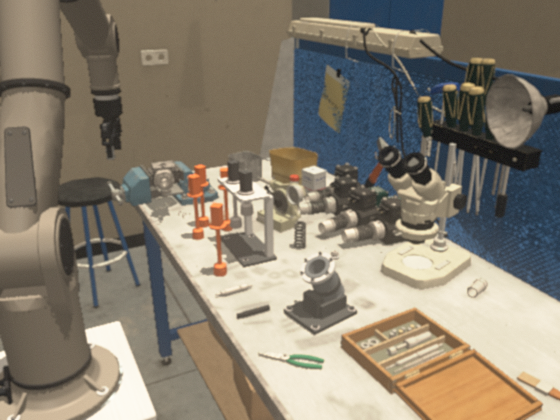

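View pics/top0.png

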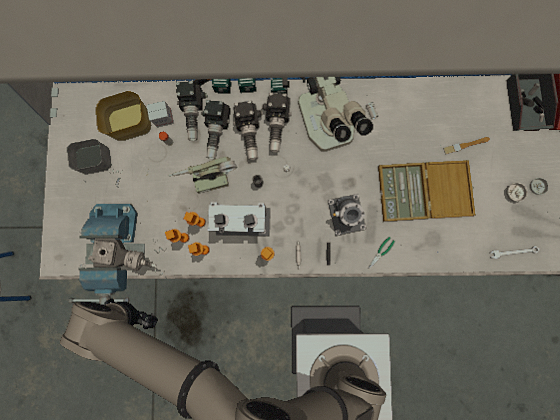

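The scene view shows the rack near (245,215), the housing near (320,290), and orange look-alikes at (200,200) and (218,240). In the top view the rack is at (240,220), the housing at (347,213), and the orange ones are around (190,235) with one at (265,256). Next I'll zoom in and build helpers.

```bash
cat > h.py <<'E'
import numpy as np,cv2
def K(c):
    f=210/np.tan(np.radians(float(c["fovy"]))/2); return f
def slopes(c,u,v):
    f=K(c); d=np.stack([(np.asarray(u,float)-c["cx"])/f,(np.asarray(v,float)-c["cy"])/f],-1)
    s=d.copy()
    for _ in range(8): s=d/(1+c["k1"]*(s**2).sum(-1,keepdims=True))
    return s
def ray(c,u,v):
    s=slopes(c,u,v); d=np.concatenate([s,np.ones(s.shape[:-1]+(1,))],-1)@c["pose"][:3,:3].T
    return c["pose"][:3,3],d
def onz(c,u,v,z):
    o,d=ray(c,u,v); return o+d*((z-o[2])/d[...,2])[...,None]
def cloud(c):
    v,u=np.mgrid[:420,:560]; o,d=ray(c,u,v); P=o+d*c["range_z"][...,None]; P[c["range_z"]==0]=np.nan; return P
def proj(c,P):
    p=(np.asarray(P)-c["pose"][:3,3])@c["pose"][:3,:3]; s=p[...,:2]/p[...,2:]
    s=s*(1+c["k1"]*(s**2).sum(-1,keepdims=True)); return s*K(c)+np.array([c["cx"],c["cy"]])
def load(n): 
    z=np.load(n); return {k:z[k] for k in z}
def crop(c,x0,y0,x1,y1,s,fn):
    cv2.imwrite(fn,cv2.resize(c["pixels"][y0:y1,x0:x1,::-1],None,fx=s,fy=s,interpolation=cv2.INTER_CUBIC))
E
python3 - <<'E'
from h import *
s=load("scene0.npz");t=load("top0.npz")
crop(s,170,140,370,340,4,"pics/s_crop.png") if 0 else crop(s,170,140,370,290,4,"pics/s_crop.png")
crop(t,160,180,400,290,3.3,"pics/t_crop.png")
P=cloud(t)
for n,(u,v) in dict(rackL=(221,220),rackR=(252,220),plate=(237,215),o1=(265,255),o2=(197,250),o3=(173,236),o4=(191,217),nutm=(347,213),table=(300,230),ori=(290,168)).items(): print(n,np.round(P[v,u],3))
P=cloud(s)
for n,(u,v) in dict(table=(280,270),o1=(218,215),plate=(255,188)).items(): print(n,np.round(P[v,u],3))
E
```

```text
rackL [0.523 0.381 0.246]
rackR [0.521 0.288 0.25 ]
plate [0.544 0.34  0.189]
o1 [0.418 0.253 0.191]
o2 [0.436 0.464 0.187]
o3 [0.48  0.539 0.192]
o4 [0.539 0.483 0.193]
nutm [ 0.56  -0.02   0.059]
table [ 0.508  0.14  -0.002]
ori [ 0.733  0.173 -0.002]
table [ 0.573  0.195 -0.002]
o1 [0.424 0.232 0.171]
plate [0.561 0.315 0.189]
```

View pics/s_crop.png

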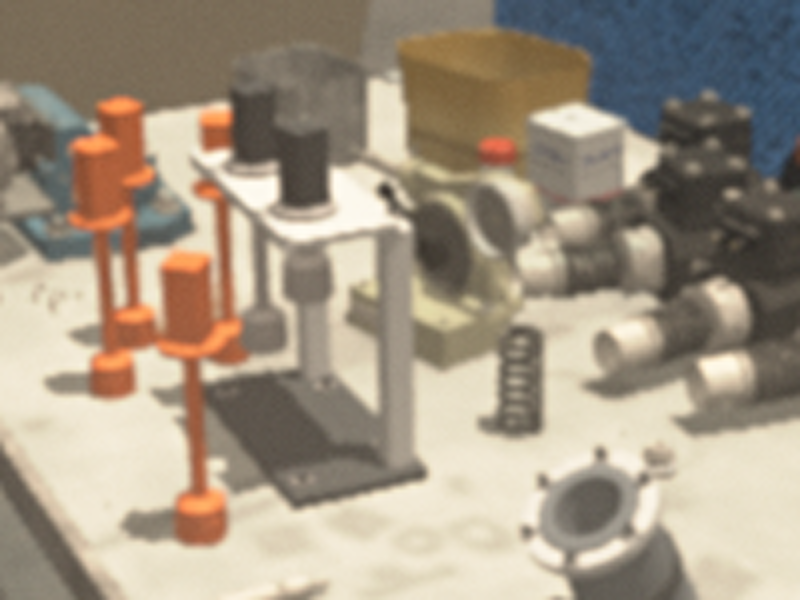

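View pics/t_crop.png

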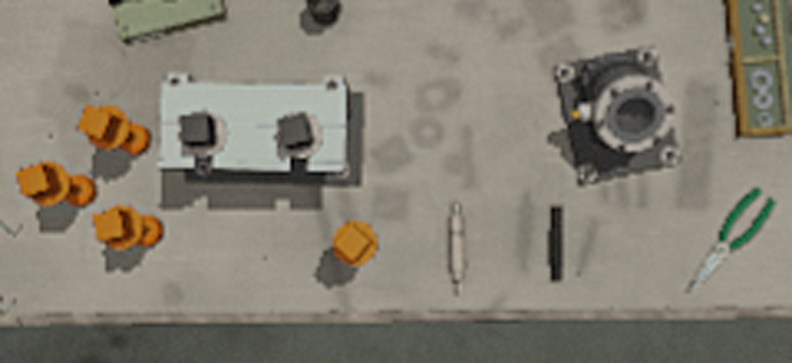

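The long driver hangs in the left (+y) slot and the short one in the right. Next I'll measure the rack, the handles and the housing.

```bash
cat > m.py <<'E'
from h import *
s=load("scene0.npz");t=load("top0.npz")
for nm,c in(("top",t),("scene",s)):
    P=cloud(c); z=P[...,2]; box=(P[...,0]>.43)&(P[...,0]<.63)&(P[...,1]>.2)&(P[...,1]<.45)
    m=box&(abs(z-.19)<.006)
    px=c["pixels"].astype(int); m&=(px.min(-1)>120)
    print(nm,"plate n",m.sum(),"z",np.median(z[m]),"rect",cv2.minAreaRect((P[m][:,:2]*1000).astype(np.float32)))
    for lo,hi in((.36,.45),(.22,.33)):
        h=box&(z>.235)&(P[...,1]>lo)&(P[...,1]<hi)&(P[...,0]<.56)&(px.max(-1)<120)
        q=P[h]; print(" handle n",h.sum(),"zmed",np.median(q[:,2]),"mean",q.mean(0).round(4),cv2.minAreaRect((q[:,:2]*1000).astype(np.float32)))
    # housing
    hb=(P[...,0]>.42)&(P[...,0]<.66)&(P[...,1]>-.14)&(P[...,1]<.09)
    r=hb&(z>.01)
    print(" housing n",r.sum(),"zmax",np.nanmax(z[r]), "b",P[r].min(0),P[r].max(0))
    f=hb&(z>.06)&(px.min(-1)>110); q=P[f]; print(" rim n",f.sum(),q.min(0).round(3),q.max(0).round(3))
E
python3 m.py; python3 - <<'E'
from h import *
s=load("scene0.npz");t=load("top0.npz")
crop(s,270,240,370,335,8,"pics/s_h.png"); crop(t,320,185,380,245,9.5,"pics/t_h.png");crop(t,205,195,275,245,10,"pics/t_r.png")
E
```

```text
top plate n 1074 z 0.18891153794142468 rect ((538.2498779296875, 342.0319519042969), (176.36973571777344, 89.37935638427734), 87.46517944335938)
 handle n 81 zmed 0.24680553592538557 mean [0.5266 0.3865 0.2467] ((527.1669921875, 387.06427001953125), (25.678316116333008, 25.70479965209961), 5.719995021820068)
 handle n 10628 zmed 1.3944371256446055 mean [0.4657 0.2405 1.3859] ((490.95245361328125, 271.16778564453125), (118.1052474975586, 42.92802429199219), 46.163509368896484)
 housing n 1328 zmax 1.3925684387275137 b [ 0.42028244 -0.13735403  0.01003221] [0.63259229 0.0899962  1.39256844]
 rim n 189 [ 0.515 -0.067  0.096] [0.587 0.025 0.146]
scene plate n 534 z 0.18912524531449343 rect ((527.9912109375, 321.754150390625), (201.7615203857422, 133.0803680419922), 69.40929412841797)
 handle n 69 zmed 0.24424816081540784 mean [0.5261 0.3806 0.2434] ((527.8636474609375, 382.72369384765625), (27.39176368713379, 29.36284065246582), 9.509052276611328)
 handle n 70 zmed 0.2427637069921537 mean [0.5225 0.2896 0.242 ] ((523.239013671875, 289.3856506347656), (21.80950164794922, 30.874155044555664), 66.99333953857422)
 housing n 2809 zmax 0.1480402811398388 b [ 0.42013322 -0.09266895  0.01000132] [0.63409917 0.04733855 0.14804028]
 rim n 725 [ 0.514 -0.069  0.061] [0.616 0.013 0.148]
```

View pics/s_h.png

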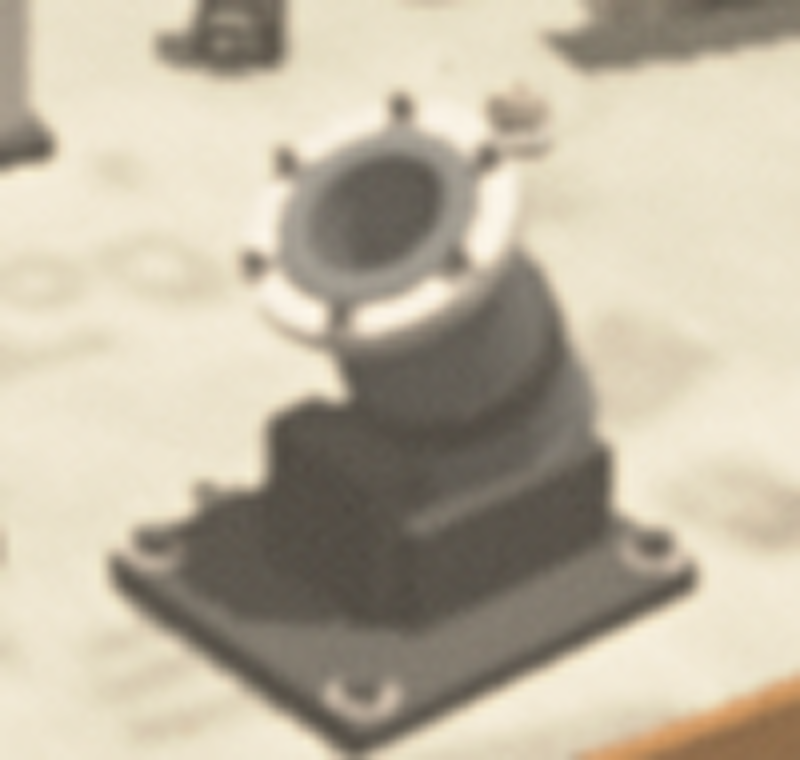

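View pics/t_h.png

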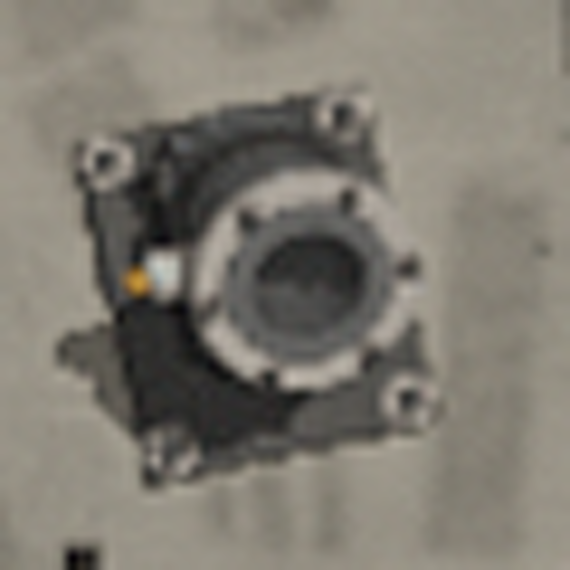

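View pics/t_r.png

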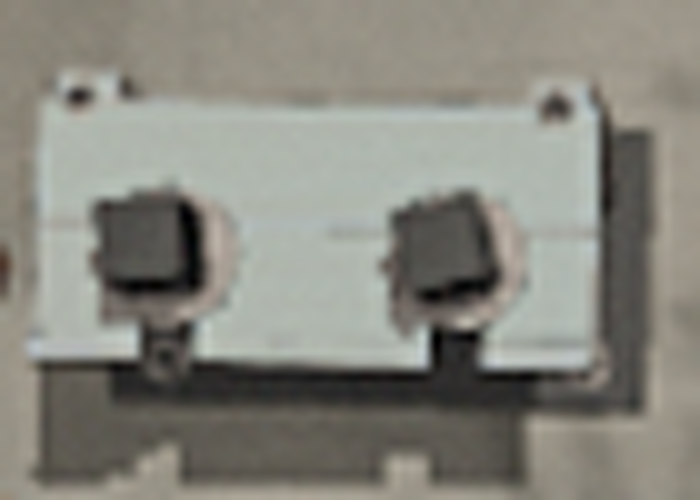

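```bash
python3 - <<'E'
from h import *
s=load("scene0.npz");t=load("top0.npz")
for nm,c,(x0,y0,x1,y1) in(("top",t,(320,185,380,245)),("scene",s,(295,245,340,290))):
    g=cv2.cvtColor(c["pixels"],cv2.COLOR_RGB2GRAY)[y0:y1,x0:x1]
    g=cv2.resize(cv2.GaussianBlur(g,(0,0),.6),None,fx=8,fy=8,interpolation=cv2.INTER_CUBIC)
    seed={"top":(352,212),"scene":(317,266)}[nm]
    print(nm,"gray row",c["pixels"][seed[1],seed[0]-16:seed[0]+20].mean(-1).astype(int).tolist())
    for th in range(60,220,10):
        cs,_=cv2.findContours((g<th).astype(np.uint8),cv2.RETR_CCOMP,cv2.CHAIN_APPROX_NONE)
        for k in cs:
            sp=((seed[0]-x0+.5)*8,(seed[1]-y0+.5)*8)
            if len(k)>40 and cv2.pointPolygonTest(k,sp,False)>0 and cv2.contourArea(k)<350*64:
                e=cv2.fitEllipse(k); print(th,"ctr",round((e[0][0]+.5)/8-.5+x0,2),round((e[0][1]+.5)/8-.5+y0,2),"ax",np.round(np.array(e[1])/8,2),round(e[2],1))
E
```

```text
top gray row [182, 178, 163, 88, 104, 148, 166, 144, 84, 100, 98, 77, 38, 50, 45, 48, 47, 49, 48, 43, 39, 41, 69, 99, 106, 121, 100, 86, 132, 153, 142, 137, 131, 130, 130, 129]
60 ctr 352.93 212.53 ax [ 5.91 11.38] 99.3
70 ctr 352.92 213.01 ax [ 7.67 11.65] 104.4
80 ctr 352.26 214.08 ax [10.44 12.37] 73.6
90 ctr 352.22 214.25 ax [11.6  13.45] 67.7
100 ctr 351.78 213.83 ax [15.37 16.58] 37.1
scene gray row [232, 236, 237, 223, 189, 165, 158, 143, 125, 115, 110, 105, 103, 97, 95, 94, 93, 95, 93, 94, 92, 93, 89, 107, 133, 149, 154, 162, 189, 226, 240, 241, 237, 216, 200, 201]
100 ctr 318.14 265.4 ax [10.03 12.33] 33.9
110 ctr 317.66 265.6 ax [11.64 14.  ] 45.4
120 ctr 317.21 265.79 ax [12.48 15.88] 53.8
130 ctr 316.94 265.92 ax [13.21 17.39] 56.5
140 ctr 316.84 265.98 ax [14.05 18.58] 57.3
150 ctr 316.82 266.06 ax [15.08 19.83] 58.0
```

```bash
cat > rim.py <<'E'
from h import *
from scipy.ndimage import map_coordinates
from scipy.optimize import least_squares
s=load("scene0.npz");t=load("top0.npz")
res={}
for nm,c,ct,th,r0,r1 in(("top",t,(352,213.7),122,6,12.5),("scene",s,(316.9,266),195,6,15)):
    g=c["pixels"].astype(float).mean(-1); pts=[]
    for a in np.radians(np.arange(0,360,4)):
        r=np.arange(r0,r1,.1); v=map_coordinates(g,[ct[1]+r*np.sin(a),ct[0]+r*np.cos(a)],order=1)
        i=np.where((v[:-1]<th)&(v[1:]>=th))[0]
        if len(i): pts.append((ct[0]+r[i[0]]*np.cos(a),ct[1]+r[i[0]]*np.sin(a)))
    p=np.array(pts,np.float32)
    for _ in range(4):
        e=cv2.fitEllipseDirect(p); (cx,cy),(A,B),an=e; an=np.radians(an)
        d=p-[cx,cy]; x=d@[np.cos(an),np.sin(an)]; y=d@[-np.sin(an),np.cos(an)]
        rr=np.hypot(x/(A/2),y/(B/2)); k=abs(rr-1)<max(.06,1.5*np.median(abs(rr-1))); p=p[k]
    print(nm,len(p),e); res[nm]=(np.array(e[0]),p)
o1,d1=ray(t,*res["top"][0]); o2,d2=ray(s,*res["scene"][0])
A=np.stack([d1,-d2],1); l=np.linalg.lstsq(A,o2-o1,rcond=None)[0]
a,b=o1+d1*l[0],o2+d2*l[1]; print("tri",a.round(4),b.round(4),"gap",np.linalg.norm(a-b))
# circle r=30 lean 30 with unknown centre,yaw: reproject distances via plane intersection
def resid(x,R=None):
    out=[]
    n=np.array([-np.cos(x[3])*np.sin(np.pi/6),-np.sin(x[3])*np.sin(np.pi/6),np.cos(np.pi/6)])
    for k,(nm,c) in enumerate((("top",t),("scene",s))):
        p=res[nm][1]; o,d=ray(c,p[:,0],p[:,1]); off=np.array([x[4+2*k],x[5+2*k],0]) if len(x)>4 else 0
        q=o+d*(((x[:3]-o)@n)/(d@n))[:,None]; out.append(np.linalg.norm(q-x[:3],axis=1)-.030)
    return np.concatenate(out)*1000
r=least_squares(resid,[*((a+b)/2),.2],loss="soft_l1"); print("fit",r.x.round(4),"yaw deg",np.degrees(r.x[3]),"rms mm",np.sqrt((r.fun**2).mean()))
# plane of rim from cloud
for nm,c in(("top",t),("scene",s)):
    P=cloud(c);px=c["pixels"].astype(int)
    f=(np.linalg.norm(P-r.x[:3],axis=-1)<.043)&(px.min(-1)>(110 if nm=="top" else 190)); q=P[f]; m=q.mean(0); u,sv,vt=np.linalg.svd(q-m); n=vt[2]*np.sign(vt[2][2])
    print(nm,f.sum(),"mean",m.round(4),"n",n.round(3),"lean",np.degrees(np.arccos(n[2])),"yaw",np.degrees(np.arctan2(-n[1],-n[0])),"off of fit ctr along n mm",(m-r.x[:3])@n*1000)
E
python3 rim.py
```

```text
top 58 ((351.92138671875, 214.29580688476562), (16.287006378173828, 18.3260498046875), 61.30557632446289)
scene 51 ((316.6219482421875, 266.8074035644531), (20.141254425048828, 26.89634895324707), 57.86138916015625)
tri [ 0.5483 -0.027   0.1243] [ 0.5499 -0.0278  0.1246] gap 0.001842102151866885
fit [ 0.5488 -0.0275  0.1247  0.2007] yaw deg 11.501024314736284 rms mm 1.0217321388553355
top 175 mean [ 0.5521 -0.0283  0.1264] n [-0.456 -0.076  0.887] lean 27.537283917303416 yaw 9.462229952822685 off of fit ctr along n mm 0.013040773981119413
scene 214 mean [ 0.5506 -0.0289  0.1253] n [-0.485 -0.09   0.87 ] lean 29.556952974159692 yaw 10.558530744100748 off of fit ctr along n mm -0.30807619934210645
```

```bash
python3 - <<'E'
from h import *
t=load("top0.npz");s=load("scene0.npz")
b=np.array([(107,160),(342,115),(408,402),(170,455)],float)/9.5+[320-.5+.05,185-.5+.05]
q=onz(t,b[:,0],b[:,1],.014); print(q.round(4)); 
for i,j in((0,1),(3,2),(0,3),(1,2)):
    d=q[j]-q[i]; print(np.linalg.norm(d),(np.degrees(np.arctan2(d[1],d[0]))+45)%90-45)
print("centre",q.mean(0))
b=np.array([(155,548),(362,697),(655,547)],float)/8+[270-.44,240-.44]
w=onz(s,b[:,0],b[:,1],.014); print(w.round(4))
for i,j in((0,1),(1,2)):
    d=w[j]-w[i]; print(np.linalg.norm(d),(np.degrees(np.arctan2(d[1],d[0]))+45)%90-45)
print("centre",(w[0]+w[2])/2)
# rack: plate edges and handles in top
g=cv2.cvtColor(t["pixels"],cv2.COLOR_RGB2GRAY)
x0,y0,x1,y1=205,195,275,245
G=cv2.resize(g[y0:y1,x0:x1],None,fx=8,fy=8,interpolation=cv2.INTER_CUBIC)
for th in(60,70,80,90,100):
    cs,_=cv2.findContours((G<th).astype(np.uint8),cv2.RETR_CCOMP,cv2.CHAIN_APPROX_NONE)
    for k in cs:
        a=cv2.contourArea(k)/64
        if 40<a<150:
            k=(k[:,0]+.5)/8-.5+[x0,y0]; w=onz(t,k[:,0],k[:,1],.249); print(th,a,cv2.minAreaRect((w[:,:2]*1000).astype(np.float32)))
# plate front edge: per column transition bright->dark below, plane z=.19
px=g.astype(float)
def edge(cols,rows,sgn,z,th=150):
    P=[]
    for u in cols:
        col=px[rows[0]:rows[1],u]; 
        i=[k for k in range(len(col)-1) if (col[k]-th)*sgn>0 and (col[k+1]-th)*sgn<=0]
        if i: k=i[0]; P.append((u,rows[0]+k+(col[k]-th)/(col[k]-col[k+1])))
    P=np.array(P); w=onz(t,P[:,0],P[:,1],z); f=np.polyfit(w[:,1],w[:,0],1); r=w[:,0]-np.polyval(f,w[:,1]); k=abs(r)<.002; f=np.polyfit(w[k,1],w[k,0],1); return f,k.sum(),np.std(r[k])
f,n,sd=edge([*range(227,246),*range(256,262)],(224,240),1,.19); print("front edge x at y=.385,.29:",np.polyval(f,[.385,.29]),"yaw",np.degrees(-np.arctan(f[0])),n,sd)
print(g[195:240,235].tolist())
r=g[212]; print(r[200:275].tolist())
r=g[226]; print(r[200:275].tolist())
E
```

```text
[[ 0.6069  0.0303  0.014 ]
 [ 0.6227 -0.0574  0.014 ]
 [ 0.5154 -0.0784  0.014 ]
 [ 0.4969  0.0097  0.014 ]]
0.08909880355851801 10.204865536893138
0.09001549002523078 11.87584020994423
0.11189279724580259 10.580492632842237
0.10927744194628519 11.050072953863577
centre [ 0.56048902 -0.02394195  0.014     ]
[[ 0.5001  0.0058  0.014 ]
 [ 0.5163 -0.0822  0.014 ]
 [ 0.6257 -0.0587  0.014 ]]
0.089490017618138 10.437465559951946
0.11192409617539463 12.163521079168817
centre [ 0.56288043 -0.02644681  0.014     ]
80 92.9921875 ((524.4876098632812, 384.7123107910156), (30.15608024597168, 31.971839904785156), 4.620001316070557)
80 85.671875 ((521.4722900390625, 297.6214599609375), (31.642377853393555, 31.67999267578125), 11.265331268310547)
90 99.375 ((524.4986572265625, 384.7474670410156), (31.68718719482422, 32.74554443359375), 4.536818504333496)
90 93.546875 ((521.3878784179688, 297.72711181640625), (32.55011749267578, 32.40032196044922), 11.579977035522461)
100 104.71875 ((524.2619018554688, 384.6828308105469), (32.89737319946289, 33.5072021484375), 3.739656925201416)
100 101.140625 ((521
[... 453 characters left out ...]
27, 147, 185, 179, 181, 178, 179, 180, 179, 180, 182, 183, 185, 184, 177, 175, 184, 180, 180, 179, 179, 180, 180, 181, 178, 179, 180, 179, 180, 180, 182, 180, 180, 181, 180, 180, 178, 181, 181, 183, 183, 181, 183, 184, 185, 184, 184, 182, 181, 181, 180, 181, 180, 179, 180, 182, 188, 170, 44, 78, 81, 84, 85, 125, 161, 155, 154, 153]
[91, 78, 57, 103, 119, 152, 146, 147, 165, 179, 177, 179, 180, 182, 167, 103, 111, 109, 103, 92, 108, 108, 132, 159, 152, 156, 172, 185, 181, 179, 180, 179, 179, 180, 182, 180, 181, 179, 180, 181, 179, 181, 184, 169, 105, 114, 110, 104, 101, 106, 122, 143, 150, 160, 153, 164, 185, 181, 182, 180, 179, 181, 183, 179, 142, 70, 80, 80, 77, 92, 129, 144, 134, 126, 127]
```

Measurements so far:

| Thing | Value |
|---|---|
| Bore mouth | about (0.549, -0.0275, 0.1247) |
| Housing yaw | about 11° |
| Bore lean | about 30°, from the depth plane |
| Rack yaw | about -2.4° |
| Long driver | about (0.527, 0.387), handle top at z = 0.247–0.249, flats at about 5° |

First move: rise, then go over the rack.

```bash
cat > go.py <<'E'
from h import *
from scipy.spatial.transform import Rotation as R
from station import bot
def RT(o): w=o["tool_rot"]; return R.from_quat([w[1],w[2],w[3],w[0]])
def down(yaw):
    y=np.array([np.cos(np.radians(yaw)),np.sin(np.radians(yaw)),0]); z=np.array([0,0,-1.]); return R.from_matrix(np.stack([np.cross(y,z),y,z],1))
def row(p,Rt,o=None):
    o=o or bot.get_obs(); r=RT(o); d=r.inv().apply(np.array(p)-o["eef_pos"])/.4; a=(r.inv()*Rt).as_rotvec()/(2*np.pi)
    print("row",[d.round(4).tolist(),a.round(4).tolist()],"mm",np.linalg.norm(d)*400,"deg",np.linalg.norm(a)*360)
def st():
    o=bot.get_obs(); print("t",round(o["t"],2),"p",o["eef_pos"].round(4),"q",o["q"].round(3),"F",o["contact_force"].round(1),"M",o["torque"].round(2),"g",round(o["gripper_width"]*85.4,1)); M=RT(o).as_matrix(); print("y",M[:,1].round(3),"z",M[:,2].round(3)); return o
E
python3 - <<'E'
from go import *
o=st(); row([.38,.52,.32],down(85)); row([.527,.387,.32],down(95))
E
```

```text
t 0.1 p [0.2613 0.6218 0.2305] q [-1.281  0.478  0.022  1.556 -0.011  1.109 -0.083] F [-0.1 -0.1 -0.3] M [-0.06 -0.05 -0.01] g 85.4
y [ 0.387  0.922 -0.002] z [-0.    -0.002 -1.   ]
row [[-0.3722, -0.1201, -0.2236], [-0.0003, -0.0, -0.0494]] mm 180.19205653759315 deg 17.791794416779023
row [[-0.8398, -0.2843, -0.2233], [-0.0003, -0.0, -0.0772]] mm 365.7067405947567 deg 27.791708778898737
```

Emit:
play_rows:
  motion:
    - [[0,0,-0.12],[0,0,0]]
    - [[0,0,-0.2233],[0,0,0]]
    - [[-0.12,-0.04,-0.2233],[0,0,-0.02]]
    - [[-0.24,-0.08,-0.2233],[0,0,-0.04]]
    - [[-0.36,-0.12,-0.2233],[0,0,-0.06]]
    - [[-0.48,-0.16,-0.2233],[0,0,-0.0772]]
    - [[-0.6,-0.2,-0.2233],[0,0,-0.0772]]
    - [[-0.72,-0.24,-0.2233],[0,0,-0.0772]]
  fingers: 85
  grip_force: 60

```text
t: 0.9
eef_pos: [0.4881, 0.4224, 0.3196]
tool_rot: [-0.001, -0.044, 0.999, -0.001]
contact_force: [1.2, 1.1, -0.2]
gripper_width: 0.996
```

```bash
python3 - <<'E'
from go import *
o=st(); row([.527,.387,.28],down(95)); row([.527,.387,.204],down(95))
E
```

```text
t 0.9 p [0.4881 0.4224 0.3196] q [-0.841  0.365  0.042  1.522 -0.015  1.257  0.861] F [ 1.2  1.1 -0.2] M [-0.    0.   -0.01] g 85.1
y [-0.087  0.996 -0.002] z [-0.001 -0.002 -1.   ]
row [[-0.0892, -0.0965, 0.0991], [-0.0003, -0.0002, 0.0]] mm 65.83564711178363 deg 0.12657722240663521
row [[-0.0894, -0.0962, 0.2891], [-0.0003, -0.0002, 0.0]] mm 127.00072293310696 deg 0.12657722240663521
```

Emit:
play_rows:
  motion:
    - [[-0.045,-0.048,0],[0,0,0]]
    - [[-0.0893,-0.0964,0.03],[0,0,0]]
    - [[-0.0893,-0.0964,0.06],[0,0,0]]
    - [[-0.0893,-0.0964,0.1],[0,0,0]]
    - [[-0.0893,-0.0964,0.1],[0,0,0]]

```text
t: 1.4
eef_pos: [0.525, 0.3868, 0.2765]
tool_rot: [-0.003, -0.044, 0.999, -0.002]
contact_force: [-0.5, 0.1, -0.9]
gripper_width: 0.995
```

```bash
python3 - <<'E'
from go import *
o=st(); row([.527,.387,.204],down(95))
c=bot.read_camera("scene"); np.savez("scene1.npz",**c); crop(c,180,120,300,220,6.5,"pics/s1.png")
c=bot.read_camera("top"); np.savez("top1.npz",**c); crop(c,180,180,290,260,7,"pics/t1.png")
E
```

```text
t 1.4 p [0.525  0.3868 0.2765] q [-0.772  0.408  0.057  1.559 -0.024  1.184  0.949] F [-0.5  0.1 -0.9] M [-0.06  0.04  0.  ] g 84.9
y [-0.088  0.996 -0.005] z [-0.006 -0.005 -1.   ]
row [[-0.0061, 0.0009, 0.1813], [-0.0007, -0.001, 0.0002]] mm 72.54876201417309 deg 0.4385139146175912
```

View pics/s1.png

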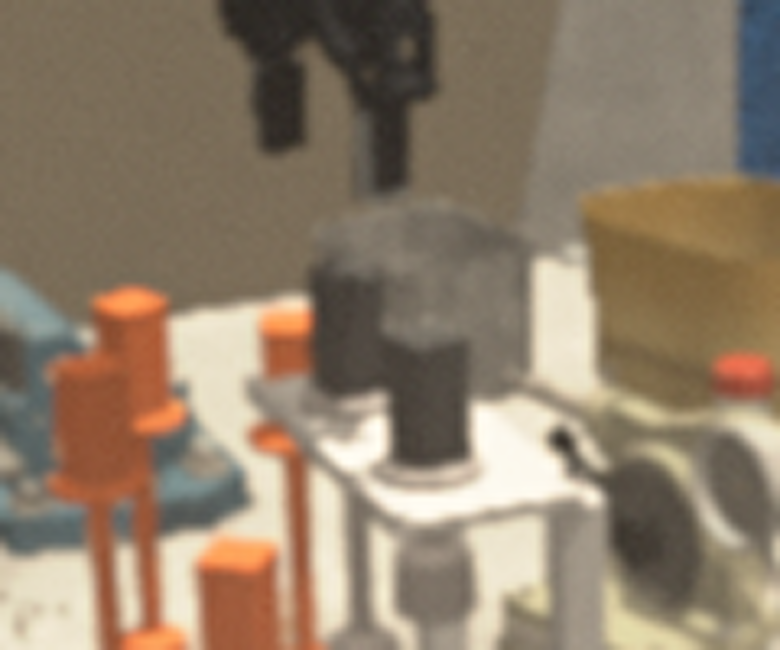

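View pics/t1.png

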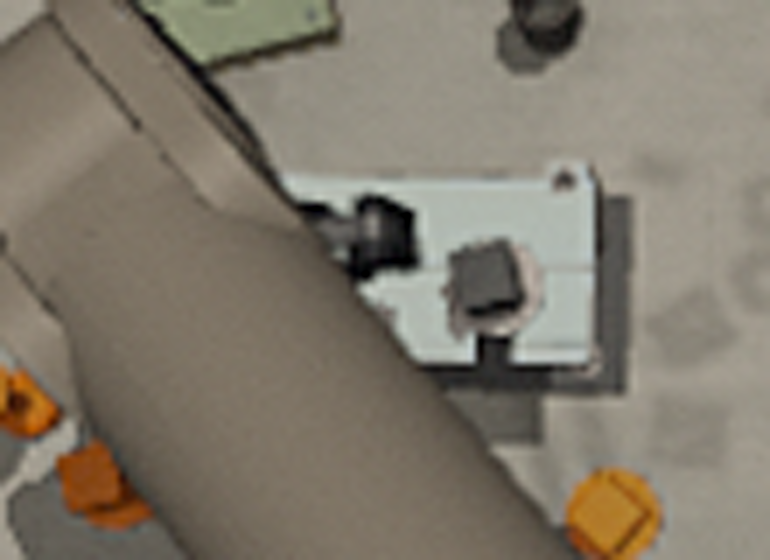

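The fingers straddle the long driver's handle: tips near (280,150) and (385,190) of the crop, with the handle top near (345,260) below them. Descending.

Emit:
play_rows:
  motion:
    - [[-0.003,0.0009,0.05],[0,-0.001,0]]
    - [[-0.006,0.0009,0.1],[-0.0007,-0.001,0]]
    - [[-0.006,0.0009,0.15],[-0.0007,-0.001,0]]
    - [[-0.006,0.0009,0.181],[-0.0007,-0.001,0]]
    - [[-0.006,0.0009,0.181],[-0.0007,-0.001,0]]

```text
t: 2.0
eef_pos: [0.5273, 0.3881, 0.2056]
tool_rot: [0.001, -0.045, 0.999, 0.0]
contact_force: [0.4, 0.1, 0.3]
gripper_width: 0.996
```

```bash
python3 - <<'E'
from go import *
o=st(); row([.527,.387,.204],down(95))
c=bot.read_camera("scene"); crop(c,180,120,300,220,6.5,"pics/s2.png")
E
```

```text
t 2.0 p [0.5273 0.3881 0.2056] q [-0.766  0.465  0.05   1.637 -0.026  1.038  0.952] F [0.4 0.1 0.3] M [-0.07 -0.05 -0.03] g 85.0
y [-0.089  0.996  0.001] z [ 0.002  0.001 -1.   ]
row [[0.0009, -0.0027, 0.004], [0.0001, 0.0003, 0.0004]] mm 1.951089819739872 deg 0.16812882858726977
```

View pics/s2.png

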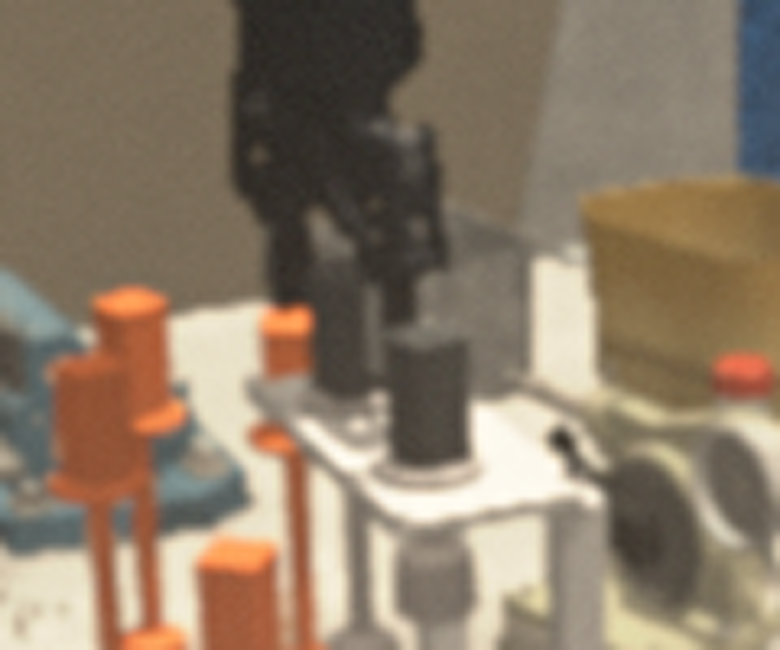

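The fingers are on either side of the handle at (345,320), so I'm closing. The 60 N grip has to carry both the turning and the driver's weight, so I'll go to 100 N.

Emit:
play_rows:
  motion:
    - [[0.0009,-0.0027,0],[0,0,0]]
    - [[0.0009,-0.0027,0],[0,0,0]]
    - [[0.0009,-0.0027,0],[0,0,0]]
    - [[0.0009,-0.0027,0],[0,0,0]]
    - [[0.0009,-0.0027,0],[0,0,0]]
    - [[0.0009,-0.0027,0],[0,0,0]]
    - [[0.0009,-0.0027,0],[0,0,0]]
    - [[0.0009,-0.0027,0],[0,0,0]]
  fingers: 0
  grip_force: 100

```text
t: 2.85
eef_pos: [0.528, 0.3879, 0.2077]
tool_rot: [0.002, -0.045, 0.999, 0.002]
contact_force: [-1.1, 0.5, 5.4]
gripper_width: 0.293
```

```bash
python3 - <<'E'
from go import *
o=st()
E
```

```text
t 2.85 p [0.528  0.3879 0.2077] q [-0.765  0.462  0.05   1.637 -0.026  1.038  0.953] F [-1.1  0.5  5.4] M [-0.01  0.14 -0.  ] g 25.0
y [-0.089  0.996  0.003] z [ 0.004  0.003 -1.   ]
```

```bash
python3 - <<'E'
from go import *
D=down(95); h=np.array([.528,.388,.2077])
for s,z in((0,.009),(.03,.01),(.09,.01),(.09,.20)): row(h+[-.999*s,.042*s,z],D)
E
```

```text
row [[-0.0001, 0.0004, -0.0224], [0.0005, 0.0007, 0.0004]] mm 8.975706348331274 deg 0.32647989882714246
row [[0.0742, 0.0102, -0.0252], [0.0005, 0.0007, 0.0004]] mm 31.618295978879086 deg 0.32647989882714246
row [[0.2229, 0.0299, -0.0258], [0.0005, 0.0007, 0.0004]] mm 90.54752716683947 deg 0.32647989882714246
row [[0.2208, 0.0312, -0.5008], [0.0005, 0.0007, 0.0004]] mm 219.29277275077737 deg 0.32647989882714246
```

Emit:
play_rows:
  motion:
    - [[0,0,-0.012],[0,0,0]]
    - [[0,0,-0.024],[0,0,0]]
    - [[0,0,-0.027],[0,0,0]]
    - [[0.025,0.0034,-0.027],[0,0,0]]
    - [[0.075,0.01,-0.027],[0,0,0]]
    - [[0.125,0.017,-0.027],[0,0,0]]
    - [[0.175,0.0235,-0.027],[0,0,0]]
    - [[0.223,0.03,-0.027],[0,0,0]]

```text
t: 3.65
eef_pos: [0.4361, 0.3916, 0.2177]
tool_rot: [0.002, -0.045, 0.999, 0.001]
contact_force: [0.3, 0.4, -3.6]
gripper_width: 0.291
```

```bash
python3 - <<'E'
from go import *
o=st()
c=bot.read_camera("scene"); crop(c,170,120,300,240,6,"pics/s3.png")
E
```

```text
t 3.65 p [0.4361 0.3916 0.2177] q [-0.859  0.342  0.026  1.793 -0.01   1.002  0.831] F [ 0.3  0.4 -3.6] M [-0.02 -0.01 -0.04] g 24.9
y [-0.09   0.996  0.002] z [ 0.003  0.003 -1.   ]
```

View pics/s3.png

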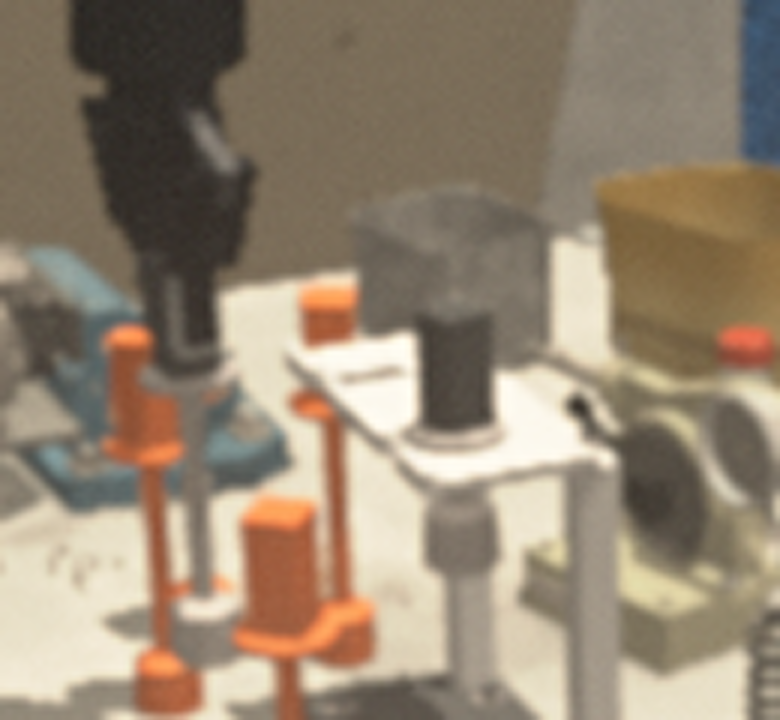

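The driver is out and clear of the rack (its socket is at (205,600) in the crop) and the left slot is empty. Now I'll raise it and plan the bore approach.

```bash
cat >> go.py <<'E'
B=np.array([.549,-.0275,.1247]); PSI=np.radians(11.0); LEAN=np.radians(30)
a=np.array([-np.sin(LEAN)*np.cos(PSI),-np.sin(LEAN)*np.sin(PSI),np.cos(LEAN)])
def bore(th):
    hy=np.array([-np.sin(PSI),np.cos(PSI),0]); y=R.from_rotvec(-a*th).apply(hy); z=-a
    return R.from_matrix(np.stack([np.cross(y,z),y,z],1))
OFF=.1527  # mouth to TCP along axis
E
python3 - <<'E'
from go import *
o=st()
row([.436,.392,.42],down(95)); row([.436,.17,.42],down(95)); 
p=B+a*(.07+OFF); print(p); row(p,bore(.125))
E
```

```text
t 3.7 p [0.4323 0.3924 0.2175] q [-0.861  0.34   0.023  1.797 -0.011  1.003  0.83 ] F [-3.9 -1.1 -3.4] M [-0.08  0.54 -0.01] g 25.2
y [-0.093  0.996  0.002] z [ 0.     0.002 -1.   ]
row [[-0.0091, -0.0006, -0.5062], [0.0004, 0.0, 0.0009]] mm 202.5138771104186 deg 0.35687694634655026
row [[0.0424, -0.5532, -0.5075], [0.0004, 0.0, 0.0009]] mm 300.7708322829411 deg 0.35687694634655026
[ 0.43969581 -0.04874658  0.31756386]
row [[0.0841, -1.0992, -0.2526], [-0.009, -0.0828, 0.004]] mm 452.38550516377114 deg 30.008082194267477
```

Emit:
play_rows:
  motion:
    - [[-0.005,0,-0.1],[0,0,0]]
    - [[-0.009,0,-0.2],[0,0,0]]
    - [[-0.009,0,-0.3],[0,0,0]]
    - [[-0.009,0,-0.4],[0,0,0]]
    - [[-0.009,0,-0.5],[0,0,0]]
    - [[0.002,-0.12,-0.507],[0,0,0]]
    - [[0.012,-0.24,-0.507],[0,0,0]]
    - [[0.022,-0.36,-0.507],[0,0,0]]

```text
t: 4.5
eef_pos: [0.4361, 0.2461, 0.4197]
tool_rot: [-0.0, -0.047, 0.999, 0.001]
contact_force: [1.5, 0.3, -2.0]
gripper_width: 0.297
```

```bash
python3 - <<'E'
from go import *
o=st()
p=B+a*(.10+OFF); print(p); row(p,bore(.125))
E
```

```text
t 4.5 p [0.4361 0.2461 0.4197] q [-0.739  0.052  0.108  1.692 -0.008  1.396  1.035] F [ 1.5  0.3 -2. ] M [-0.07 -0.08 -0.05] g 25.4
y [-0.094  0.996  0.002] z [-0.     0.002 -1.   ]
[ 0.42497141 -0.05160872  0.34354462]
row [[0.0976, -0.7387, 0.1889], [-0.0089, -0.0828, 0.0041]] mm 307.48930596578845 deg 30.025866648077276
```

Emit:
play_rows:
  motion:
    - [[0.015,-0.12,0],[0,0,0]]
    - [[0.03,-0.24,0],[0,0,0]]
    - [[0.045,-0.36,0],[-0.0022,-0.0205,0.001]]
    - [[0.06,-0.48,0.03],[-0.0044,-0.041,0.002]]
    - [[0.075,-0.6,0.08],[-0.0066,-0.0615,0.003]]
    - [[0.09,-0.7,0.13],[-0.0089,-0.0828,0.0041]]
    - [[0.0976,-0.7387,0.1889],[-0.0089,-0.0828,0.0041]]
    - [[0.0976,-0.7387,0.1889],[-0.0089,-0.0828,0.0041]]

```text
t: 5.3
eef_pos: [0.4242, -0.0519, 0.3428]
tool_rot: [0.257, -0.033, 0.965, 0.04]
contact_force: [2.2, 0.6, -3.9]
gripper_width: 0.291
```

```bash
python3 - <<'E'
from go import *
o=st()
p=B+a*(.10+OFF); print(p); row(p,bore(.125)); M=RT(o).as_matrix(); print("mouth pred",o["eef_pos"]+M[:,2]*OFF)
E
```

```text
t 5.3 p [ 0.4242 -0.0519  0.3428] q [-0.042 -0.332  0.088  2.276 -0.143  0.69   1.774] F [ 2.2  0.6 -3.9] M [-0.18  0.89  0.  ] g 24.9
y [-0.084  0.995  0.061] z [ 0.493  0.095 -0.865]
[ 0.42497141 -0.05160872  0.34354462]
row [[-0.0026, 0.0008, -0.0004], [-0.0001, 0.0003, 0.0001]] mm 1.1120739264349815 deg 0.12502807368656477
mouth pred [ 0.49937988 -0.03745145  0.21074542]
```

```bash
python3 - <<'E'
from go import *
o=bot.get_obs(); M=RT(o).as_matrix(); T=o["eef_pos"]
for n,b in(("scene",(260,170,370,300)),("top",(310,180,390,250))):
    c=bot.read_camera(n); np.savez(f"{n}4.npz",**c)
    s=6 if n=="scene" else 9.5
    x0,y0,x1,y1=b; im=cv2.resize(c["pixels"][y0:y1,x0:x1,::-1],None,fx=s,fy=s,interpolation=cv2.INTER_CUBIC)
    im2=im.copy()
    for d in(.0177,.0177+.105,.0177+.135):
        q=(proj(c,T+M[:,2]*d)-[x0-.5,y0-.5])*s; cv2.circle(im2,tuple(int(v) for v in q),3,(0,0,255),-1)
    for d in (0,-.076):
        q=(proj(c,B+a*d)-[x0-.5,y0-.5])*s; cv2.circle(im2,tuple(int(v) for v in q),3,(0,255,0),-1)
    cv2.imwrite(f"pics/{n}4.png",im2)
E
```

```text
(no output)
```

View pics/scene4.png

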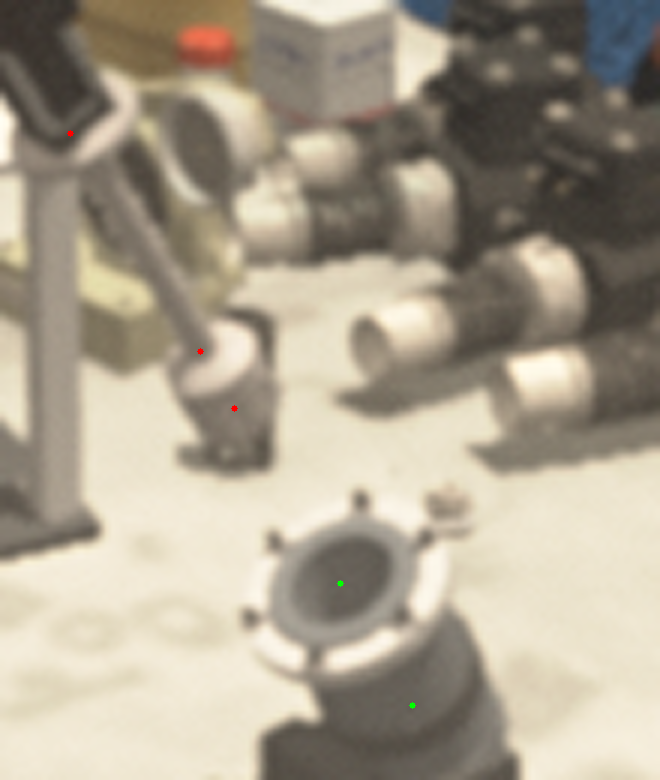

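View pics/top4.png

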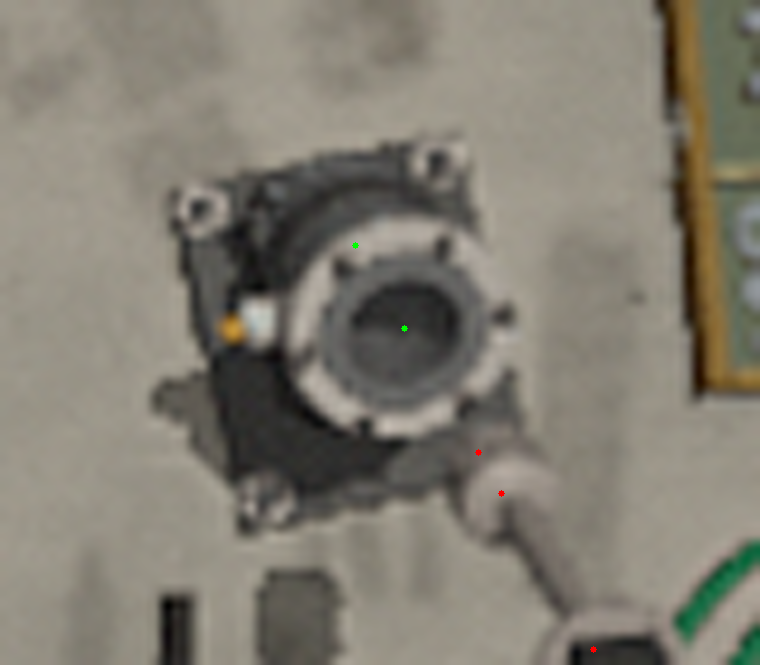

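Predicted axis points (red) fall on the shaft and socket in both views. Next I'll check the lateral offset by a cylinder fit on the depth points.

```bash
cat > cyl.py <<'E'
from go import *
from scipy.optimize import least_squares
import sys
def cyl(files,T,M,sh=(.03,.115),so=(.133,.150)):
    X,Y,Z=M.T
    allp=[]
    for n in files:
        c=load(n); P=cloud(c).reshape(-1,3); L=(P-T)@M
        for (lo,hi),r in((sh,.006),(so,.0165)):
            k=(L[:,2]>lo)&(L[:,2]<hi)&(np.hypot(L[:,0],L[:,1])<r+.007)
            q=L[k]; cam=(c["pose"][:3,3]-T)@M
            print(n,r,"n",k.sum(),"mean xy mm",(q[:,:2].mean(0)*1000).round(1) if k.sum() else None); allp.append((q,r))
    def f(x):
        return np.concatenate([np.hypot(q[:,0]-x[0]-x[2]*(q[:,2]-.08),q[:,1]-x[1]-x[3]*(q[:,2]-.08))-r for q,r in allp])*1000
    s=least_squares(f,[0,0,0,0],loss="soft_l1"); print("offset@0.08 mm",(s.x[:2]*1000).round(2),"slope",s.x[2:].round(3),"rms",np.sqrt((s.fun**2).mean()).round(2))
    print("mouth off mm",((s.x[:2]+s.x[2:]*(.1527-.08))*1000).round(2)); return s.x
if __name__=="__main__":
    o=bot.get_obs(); T=o["eef_pos"]; M=RT(o).as_matrix(); print(T)
    cyl(["scene4.npz","top4.npz"],T,M); cyl(["scene4.npz"],T,M); cyl(["top4.npz"],T,M)
E
python3 cyl.py
```

```text
[ 0.42019353 -0.05536776  0.33817199]
scene4.npz 0.006 n 204 mean xy mm [-6.2 -0.7]
scene4.npz 0.0165 n 105 mean xy mm [-4.6 -8.4]
top4.npz 0.006 n 50 mean xy mm [-2.1 -0.4]
top4.npz 0.0165 n 29 mean xy mm [-8.5  3.6]
offset@0.08 mm [-3.05 -0.63] slope [-0.07   0.075] rms 3.13
mouth off mm [-8.14  4.82]
scene4.npz 0.006 n 204 mean xy mm [-6.2 -0.7]
scene4.npz 0.0165 n 105 mean xy mm [-4.6 -8.4]
offset@0.08 mm [-7.24  3.83] slope [-0.007  0.004] rms 1.17
mouth off mm [-7.78  4.09]
top4.npz 0.006 n 50 mean xy mm [-2.1 -0.4]
top4.npz 0.0165 n 29 mean xy mm [-8.5  3.6]
offset@0.08 mm [ 1.64 -2.79] slope [ 0.002 -0.003] rms 0.95
mouth off mm [ 1.79 -3.03]
```

```bash
python3 - <<'E'
from cyl import *
o=st()
for n in("scene","top"):
    o=bot.get_obs(); c=bot.read_camera(n); np.savez(f"{n}5.npz",**c); o2=bot.get_obs()
    print(o["t"],o["eef_pos"].round(4),o2["t"],o2["eef_pos"].round(4))
    cyl([n+"5.npz"],o["eef_pos"],RT(o).as_matrix())
st()
E
```

```text
t 5.4 p [ 0.4202 -0.0554  0.3382] q [-0.041 -0.332  0.095  2.282 -0.139  0.693  1.772] F [-0.4  1.1 -4.1] M [-0.15  1.08  0.01] g 25.0
y [-0.076  0.995  0.063] z [ 0.484  0.092 -0.87 ]
5.4 [ 0.4202 -0.0554  0.3382] 5.45 [ 0.4219 -0.0535  0.3405]
scene5.npz 0.006 n 205 mean xy mm [ 0.4 -4.3]
scene5.npz 0.0165 n 101 mean xy mm [  3.  -12.1]
offset@0.08 mm [-0.83  0.16] slope [0.001 0.002] rms 1.16
mouth off mm [-0.76  0.3 ]
5.45 [ 0.4219 -0.0535  0.3405] 5.5 [ 0.4235 -0.0521  0.3424]
top5.npz 0.006 n 52 mean xy mm [-2.6  1.7]
top5.npz 0.0165 n 30 mean xy mm [-9.2  4. ]
offset@0.08 mm [ 1.19 -0.63] slope [0.001 0.005] rms 1.03
mouth off mm [ 1.27 -0.24]
t 5.5 p [ 0.4235 -0.0521  0.3424] q [-0.047 -0.332  0.092  2.275 -0.138  0.694  1.767] F [-0.1  0.4 -4.2] M [-0.16  0.92  0.04] g 24.9
y [-0.081  0.995  0.063] z [ 0.489  0.095 -0.867]
```

With time-matched poses the driver lies within about 1 mm of the tool axis; the earlier discrepancy was arm settling. Approaching the mouth.

```bash
python3 - <<'E'
from go import *
o=st()
for s in(.03,.015,-.01): row(B+a*(s+OFF),bore(.125))
E
```

```text
t 5.5 p [ 0.4235 -0.0521  0.3424] q [-0.047 -0.332  0.092  2.275 -0.138  0.694  1.767] F [-0.1  0.4 -4.2] M [-0.16  0.92  0.04] g 24.9
y [-0.081  0.995  0.063] z [ 0.489  0.095 -0.867]
row [[-0.0052, 0.0013, 0.1744], [-0.0001, -0.0004, -0.0004]] mm 69.80437676673029 deg 0.20384176930852307
row [[-0.0053, 0.0013, 0.2119], [-0.0001, -0.0004, -0.0004]] mm 84.79963810251938 deg 0.20384176930852307
row [[-0.0054, 0.0014, 0.2744], [-0.0001, -0.0004, -0.0004]] mm 109.79461720197988 deg 0.20384176930852307
```

Emit:
play_rows:
  motion:
    - [[-0.005,0.0013,0.04],[0,0,0]]
    - [[-0.005,0.0013,0.08],[0,0,0]]
    - [[-0.005,0.0013,0.12],[0,0,0]]
    - [[-0.005,0.0013,0.16],[0,0,0]]
    - [[-0.0052,0.0013,0.18],[0,0,0]]
    - [[-0.0052,0.0013,0.187],[0,0,0]]
    - [[-0.0052,0.0013,0.187],[0,0,0]]
    - [[-0.0052,0.0013,0.187],[0,0,0]]

```text
t: 6.3
eef_pos: [0.462, -0.0442, 0.2793]
tool_rot: [0.255, -0.032, 0.966, 0.041]
contact_force: [-0.3, -1.0, -2.6]
gripper_width: 0.291
```

```bash
python3 - <<'E'
from cyl import *
o=st()
for n,b in(("scene",(260,170,370,300)),("top",(310,180,390,250))):
    o=bot.get_obs(); c=bot.read_camera(n); np.savez(f"{n}6.npz",**c); M=RT(o).as_matrix(); T=o["eef_pos"]
    cyl([n+"6.npz"],T,M)
    s=6 if n=="scene" else 9.5
    x0,y0,x1,y1=b; crop(c,x0,y0,x1,y1,s,f"pics/{n}6.png")
o=st()
p=o["eef_pos"]+RT(o).as_matrix()[:,2]*OFF-B; print("mouth s",p@a,"lat",p-a*(p@a))
for s in(.02,-.01,-.03,-.06): row(B+a*(s+OFF),bore(.125))
E
```

```text
t 6.3 p [ 0.462  -0.0442  0.2793] q [-0.091 -0.18   0.117  2.324 -0.188  0.494  1.809] F [-0.3 -1.  -2.6] M [-0.25  0.99 -0.01] g 24.9
y [-0.082  0.995  0.063] z [ 0.489  0.095 -0.867]
scene6.npz 0.006 n 181 mean xy mm [ 0.3 -4.3]
scene6.npz 0.0165 n 96 mean xy mm [  2.6 -12.1]
offset@0.08 mm [-0.68  0.01] slope [0.005 0.006] rms 1.24
mouth off mm [-0.29  0.42]
top6.npz 0.006 n 43 mean xy mm [-2.5  1.5]
top6.npz 0.0165 n 25 mean xy mm [-9.5  4.7]
offset@0.08 mm [ 1.64 -0.6 ] slope [0.008 0.004] rms 1.18
mouth off mm [ 2.22 -0.3 ]
t 6.4 p [ 0.462  -0.0445  0.2793] q [-0.091 -0.18   0.118  2.324 -0.188  0.493  1.809] F [-0.  -0.8 -4. ] M [-0.2   0.96 -0.02] g 24.7
y [-0.081  0.995  0.063] z [ 0.49   0.095 -0.867]
mouth s 0.025535530824785553 lat [ 2.67463202e-04 -8.34460870e-05  1.42390099e-04]
row [[0.0013, -0.0, 0.0138], [-0.0001, -0.0002, -0.0004]] mm 5.560339615250563 deg 0.15715414069515254
row [[0.0012, 0.0, 0.0888], [-0.0001, -0.0002, -0.0004]] mm 35.539233002950525 deg 0.15715414069515254
row [[0.0011, 0.0001, 0.1388], [-0.0001, -0.0002, -0.0004]] mm 55.537826925787506 deg 0.15715414069515254
row [[0.001, 0.0001, 0.2138], [-0.0001, -0.0002, -0.0004]] mm 85.53695064379961 deg 0.15715414069515254
```

View pics/scene6.png

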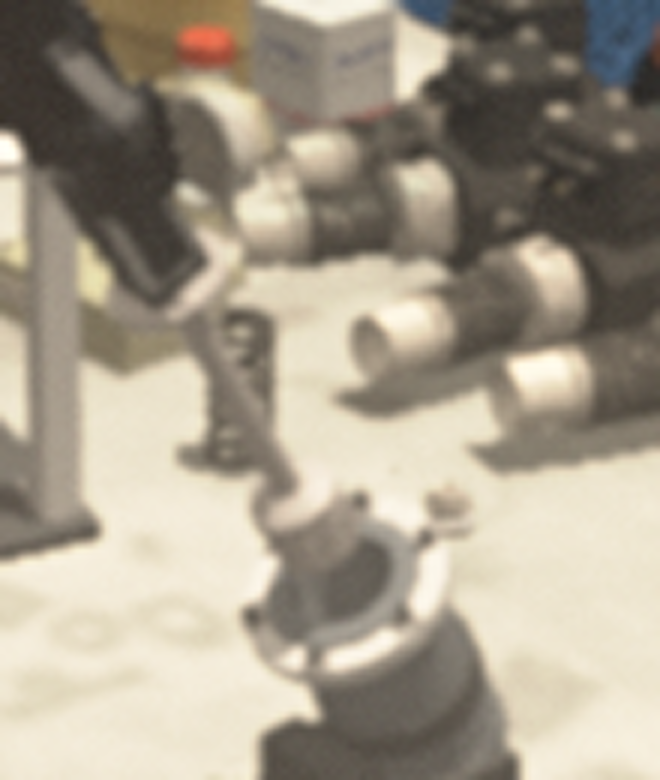

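View pics/top6.png

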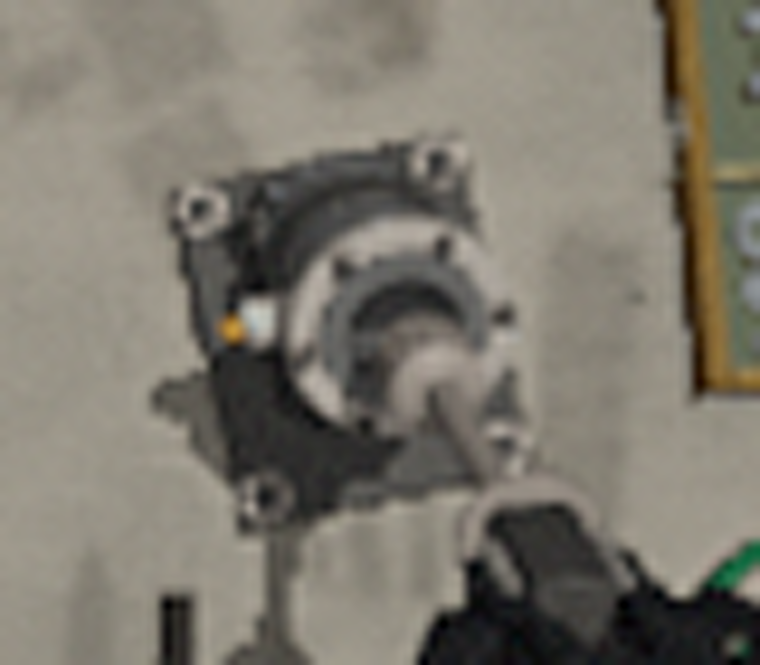

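The socket is just above the mouth and well centred in both views (scene crop (310,550), top crop (425,370)). Inserting in slow steps.

Emit:
play_rows:
  motion:
    - [[0.001,0,0.02],[0,0,0]]
    - [[0.001,0,0.04],[0,0,0]]
    - [[0.001,0,0.06],[0,0,0]]
    - [[0.001,0,0.08],[0,0,0]]
    - [[0.001,0,0.1],[0,0,0]]
    - [[0.001,0,0.12],[0,0,0]]
    - [[0.001,0,0.1388],[0,0,0]]
    - [[0.001,0,0.1388],[0,0,0]]

```text
t: 7.2
eef_pos: [0.4887, -0.039, 0.2298]
tool_rot: [0.254, -0.031, 0.966, 0.041]
contact_force: [-0.6, 0.7, -2.8]
gripper_width: 0.295
```

```bash
cat > bs.py <<'E'
from go import *
o=st()
M=RT(o).as_matrix()
p=o["eef_pos"]+M[:,2]*OFF-B; print("mouth s",(p@a*1000).round(1),"lat tool xy mm",(M.T@(p-a*(p@a))*1000).round(2),"F tool",(M.T@o["contact_force"]).round(1),"M tool",(M.T@o["torque"]).round(2))
hy=np.array([-np.sin(PSI),np.cos(PSI),0]); y=M[:,1]; hx=np.cross(hy,a)
print("theta",np.degrees(np.arctan2(-(np.cross(hy,y)@a),hy@y)).round(2))
E
cat > b2.py <<'E'
from bs import *
import sys
for x in sys.argv[1:]:
    s,th=map(float,x.split(",")); row(B+a*(s/1000+OFF),bore(np.radians(th)))
E
python3 b2.py -55,7.2 -70,7.2
```

```text
t 7.2 p [ 0.4887 -0.039   0.2298] q [-0.134 -0.05   0.153  2.348 -0.291  0.346  1.906] F [-0.6  0.7 -2.8] M [-0.2   0.96 -0.03] g 25.2
y [-0.081  0.995  0.063] z [ 0.488  0.095 -0.868]
mouth s -31.0 lat tool xy mm [1.18 0.02 0.  ] F tool [1.9 0.6 2.2] M tool [0.15 0.97 0.02]
theta 7.28
row [[-0.0018, -0.0002, 0.06], [-0.0001, -0.0006, -0.0002]] mm 24.016082873892937 deg 0.21662517583000798
row [[-0.002, -0.0002, 0.0975], [-0.0001, -0.0006, -0.0002]] mm 39.01261320592205 deg 0.21662517583000798
```

Emit:
play_rows:
  motion:
    - [[-0.0018,0,0.02],[0,-0.0005,0]]
    - [[-0.0018,0,0.04],[0,-0.0005,0]]
    - [[-0.002,0,0.06],[0,-0.0005,0]]
    - [[-0.002,0,0.08],[0,-0.0005,0]]
    - [[-0.002,0,0.0975],[0,-0.0005,0]]
    - [[-0.002,0,0.0975],[0,-0.0005,0]]
    - [[-0.002,0,0.0975],[0,-0.0005,0]]

```text
t: 7.9
eef_pos: [0.5084, -0.0354, 0.1961]
tool_rot: [0.255, -0.031, 0.966, 0.041]
contact_force: [-0.0, 0.1, -3.4]
gripper_width: 0.294
```

```bash
python3 b2.py -74,7.2 -80,7.2 -89,7.2
```

```text
t 7.9 p [ 0.5084 -0.0354  0.1961] q [-0.142  0.048  0.159  2.354 -0.457  0.251  2.066] F [-0.   0.1 -3.4] M [-0.17  0.98  0.02] g 25.1
y [-0.081  0.995  0.063] z [ 0.49   0.095 -0.866]
mouth s -70.2 lat tool xy mm [ 0.24 -0.1   0.  ] F tool [ 1.7 -0.1  3. ] M tool [ 0.1   0.99 -0.01]
theta 7.28
row [[-0.0003, -0.0, 0.0095], [-0.0001, -0.0001, -0.0002]] mm 3.799013698809628 deg 0.10472042230935494
row [[-0.0003, -0.0, 0.0245], [-0.0001, -0.0001, -0.0002]] mm 9.79786164817091 deg 0.10472042230935494
row [[-0.0003, 0.0, 0.047], [-0.0001, -0.0001, -0.0002]] mm 18.79751245686865 deg 0.10472042230935494
```

Emit:
play_rows:
  motion:
    - [[0,0,0.006],[0,0,0]]
    - [[0,0,0.012],[0,0,0]]
    - [[0,0,0.018],[0,0,0]]
    - [[0,0,0.024],[0,0,0]]
    - [[0,0,0.024],[0,0,0]]

```text
t: 8.4
eef_pos: [0.5131, -0.0344, 0.1875]
tool_rot: [0.255, -0.031, 0.966, 0.041]
contact_force: [-0.2, -0.3, -2.6]
gripper_width: 0.293
```

```bash
python3 b2.py -85,7.2 -89,7.2
```

```text
t 8.4 p [ 0.5131 -0.0344  0.1875] q [-0.129  0.074  0.145  2.353 -0.511  0.23   2.118] F [-0.2 -0.3 -2.6] M [-0.12  0.94  0.04] g 25.0
y [-0.081  0.995  0.063] z [ 0.49   0.095 -0.867]
mouth s -80.1 lat tool xy mm [ 0.45 -0.05  0.  ] F tool [ 1.5 -0.4  2.1] M tool [ 0.04  0.95 -0.01]
theta 7.28
row [[-0.0007, -0.0001, 0.0123], [-0.0001, -0.0002, -0.0002]] mm 4.929891138795838 deg 0.11446270467885968
row [[-0.0007, -0.0001, 0.0223], [-0.0001, -0.0002, -0.0002]] mm 8.92648986212868 deg 0.11446270467885968
```

Emit:
play_rows:
  motion:
    - [[-0.0005,0,0.004],[0,0,0]]
    - [[-0.0005,0,0.008],[0,0,0]]
    - [[-0.0005,0,0.0123],[0,0,0]]
    - [[-0.0005,0,0.016],[0,0,0]]
    - [[-0.0005,0,0.016],[0,0,0]]

```text
t: 8.9
eef_pos: [0.5164, -0.0338, 0.1818]
tool_rot: [0.255, -0.031, 0.966, 0.041]
contact_force: [0.3, -0.2, -3.9]
gripper_width: 0.292
```

```bash
python3 b2.py -89,7.2 -92,7.2
```

```text
t 8.9 p [ 0.5164 -0.0338  0.1818] q [-0.118  0.092  0.132  2.351 -0.548  0.217  2.154] F [ 0.3 -0.2 -3.9] M [-0.25  0.99  0.01] g 24.9
y [-0.081  0.995  0.063] z [ 0.49   0.095 -0.867]
mouth s -86.7 lat tool xy mm [ 0.44 -0.07  0.  ] F tool [ 1.7 -0.4  3.6] M tool [ 0.18  1.01 -0.04]
theta 7.28
row [[-0.0005, -0.0001, 0.0058], [-0.0001, -0.0002, -0.0002]] mm 2.331958031971916 deg 0.1280798672089616
row [[-0.0005, -0.0001, 0.0133], [-0.0001, -0.0002, -0.0002]] mm 5.326927854963763 deg 0.1280798672089616
```

Emit:
play_rows:
  motion:
    - [[-0.0005,0,0.003],[0,0,0]]
    - [[-0.0005,0,0.006],[0,0,0]]
    - [[-0.0005,0,0.009],[0,0,0]]
    - [[-0.0005,0,0.009],[0,0,0]]

```text
t: 9.3
eef_pos: [0.5177, -0.0341, 0.1815]
tool_rot: [0.256, -0.031, 0.965, 0.042]
contact_force: [-35.1, -3.8, 45.9]
gripper_width: 0.293
```

```bash
python3 b2.py -89,15 -89,25 -89,40 -89,60 -89,80
```

```text
t 9.3 p [ 0.5177 -0.0341  0.1815] q [-0.11   0.095  0.126  2.351 -0.568  0.214  2.174] F [-35.1  -3.8  45.9] M [0.25 3.01 0.55] g 25.0
y [-0.08   0.995  0.065] z [ 0.492  0.096 -0.865]
mouth s -87.5 lat tool xy mm [-0.93 -0.36  0.  ] F tool [  7.7   2.  -57.3] M tool [-0.6   3.01 -0.07]
theta 7.38
row [[0.0019, 0.0011, 0.0037], [0.0001, 0.0002, 0.0212]] mm 1.721159245379656 deg 7.616283315970459
row [[0.0019, 0.0011, 0.0037], [0.0001, 0.0002, 0.0489]] mm 1.721159245379656 deg 17.616046008939083
row [[0.0019, 0.0011, 0.0037], [0.0002, 0.0002, 0.0906]] mm 1.721159245379656 deg 32.61596195116116
row [[0.0019, 0.0011, 0.0037], [0.0002, 0.0001, 0.1462]] mm 1.721159245379656 deg 52.61592331467992
row [[0.0019, 0.0011, 0.0037], [0.0002, 0.0001, 0.2017]] mm 1.721159245379656 deg 72.61590499231319
```

Floor contact at s ≈ -87.5 mm (57 N axial), so the socket is fully over the nut. I'll back off about 2 mm and turn clockwise in steps.

Emit:
play_rows:
  motion:
    - [[0.001,0.0005,-0.002],[0,0,0]]
    - [[0.001,0.0005,-0.004],[0,0,0]]
    - [[0.001,0.0005,-0.005],[0,0,0.012]]
    - [[0.001,0.0005,-0.005],[0,0,0.024]]
    - [[0.001,0.0005,-0.005],[0,0,0.036]]
    - [[0.001,0.0005,-0.005],[0,0,0.048]]
    - [[0.001,0.0005,-0.005],[0,0,0.048]]

```text
t: 10.0
eef_pos: [0.5162, -0.0336, 0.1826]
tool_rot: [0.246, 0.115, 0.959, 0.08]
contact_force: [-1.1, 1.0, -2.8]
gripper_width: 0.295
```

```bash
python3 b2.py -86,40 -86,60 -86,80 -86,90
```

```text
t 10.0 p [ 0.5162 -0.0336  0.1826] q [-0.168  0.088  0.187  2.355 -0.581  0.22   1.885] F [-1.1  1.  -2.8] M [0.02 1.15 0.24] g 25.2
y [0.181 0.961 0.21 ] z [ 0.491  0.097 -0.866]
mouth s -85.9 lat tool xy mm [0.11 0.4  0.  ] F tool [2.5 0.2 2. ] M tool [ 0.17  1.15 -0.09]
theta 24.65
row [[-0.0002, -0.0006, 0.0003], [0.0002, -0.0001, 0.0426]] mm 0.27083806621943 deg 15.350602586717553
row [[-0.0002, -0.0006, 0.0003], [0.0002, -0.0001, 0.0982]] mm 0.27083806621943 deg 35.350520210676024
row [[-0.0002, -0.0006, 0.0003], [0.0002, -0.0001, 0.1538]] mm 0.27083806621943 deg 55.35049652286517
row [[-0.0002, -0.0006, 0.0003], [0.0001, -0.0001, 0.1815]] mm 0.27083806621943 deg 65.3504898365207
```

Emit:
play_rows:
  motion:
    - [[0,0,0],[0,0,0.016]]
    - [[0,0,0],[0,0,0.032]]
    - [[0,0,0],[0,0,0.048]]
    - [[0,0,0],[0,0,0.064]]
    - [[0,0,0],[0,0,0.08]]
    - [[0,0,0],[0,0,0.098]]
    - [[0,0,0],[0,0,0.098]]

```text
t: 10.7
eef_pos: [0.5165, -0.033, 0.1827]
tool_rot: [0.211, 0.399, 0.88, 0.151]
contact_force: [-0.8, 2.6, -1.8]
gripper_width: 0.292
```

```bash
python3 b2.py -86,70 -86,80 -86,90
```

```text
t 10.7 p [ 0.5165 -0.033   0.1827] q [-0.276  0.086  0.301  2.36  -0.627  0.225  1.316] F [-0.8  2.6 -1.8] M [0.39 0.85 0.36] g 25.0
y [0.638 0.636 0.433] z [ 0.491  0.097 -0.866]
mouth s -86.0 lat tool xy mm [0.61 1.   0.  ] F tool [2.9 0.3 1.4] M tool [ 0.33  0.95 -0.04]
theta 59.83
row [[-0.0011, -0.002, 0.0001], [0.0002, -0.0002, 0.0283]] mm 0.9051593165555637 deg 10.172132609806171
row [[-0.0011, -0.002, 0.0001], [0.0002, -0.0002, 0.056]] mm 0.9051593165555637 deg 20.17187700563479
row [[-0.0011, -0.002, 0.0001], [0.0002, -0.0002, 0.0838]] mm 0.9051593165555637 deg 30.17178994297193
```

Emit:
play_rows:
  motion:
    - [[-0.0005,-0.001,0],[0,0,0.014]]
    - [[-0.0011,-0.002,0],[0,0,0.028]]
    - [[-0.0011,-0.002,0],[0,0,0.042]]
    - [[-0.0011,-0.002,0],[0,0,0.042]]

```text
t: 11.1
eef_pos: [0.5166, -0.0332, 0.1828]
tool_rot: [0.189, 0.51, 0.82, 0.177]
contact_force: [-0.9, 2.2, 0.5]
gripper_width: 0.294
```

```bash
python3 b2.py -86,80 -86,85 -86,90
```

```text
t 11.1 p [ 0.5166 -0.0332  0.1828] q [-0.317  0.086  0.346  2.363 -0.651  0.228  1.082] F [-0.9  2.2  0.5] M [0.7  0.65 0.54] g 25.1
y [0.769 0.418 0.484] z [ 0.491  0.098 -0.865]
mouth s -86.0 lat tool xy mm [0.73 0.98 0.  ] F tool [ 2.3  0.5 -0.7] M tool [ 0.23  1.08 -0.06]
theta 74.72
row [[-0.001, -0.0018, 0.0], [0.0003, -0.0003, 0.0147]] mm 0.8319201685615307 deg 5.280078457066885
row [[-0.001, -0.0018, 0.0], [0.0002, -0.0003, 0.0285]] mm 0.8319201685615307 deg 10.279006550300675
row [[-0.001, -0.0018, 0.0], [0.0002, -0.0004, 0.0424]] mm 0.8319201685615307 deg 15.278635188387938
```

Emit:
play_rows:
  motion:
    - [[0,0,0],[0,0,0.007]]
    - [[0,0,0],[0,0,0.014]]
    - [[0,0,0],[0,0,0.021]]
    - [[0,0,0],[0,0,0.021]]
    - [[0,0,0],[0,0,0.021]]

```text
t: 11.6
eef_pos: [0.5169, -0.033, 0.1829]
tool_rot: [0.178, 0.561, 0.786, 0.189]
contact_force: [-0.5, 2.8, -0.7]
gripper_width: 0.291
```

```bash
python3 b2.py -86,90
```

```text
t 11.6 p [ 0.5169 -0.033   0.1829] q [-0.339  0.086  0.369  2.363 -0.66   0.229  0.963] F [-0.5  2.8 -0.7] M [0.56 0.7  0.54] g 24.8
y [0.815 0.299 0.497] z [ 0.492  0.098 -0.865]
mouth s -86.0 lat tool xy mm [0.97 1.26 0.  ] F tool [2.9 0.1 0.6] M tool [ 0.45  0.94 -0.12]
theta 82.04
row [[-0.0015, -0.0025, 0.0], [0.0003, -0.0004, 0.0221]] mm 1.1572104633500067 deg 7.966450406802237
```

Emit:
play_rows:
  motion:
    - [[0,0,0],[0,0,0.006]]
    - [[0,0,0],[0,0,0.012]]
    - [[0,0,0],[0,0,0.012]]
    - [[0,0,0],[0,0,0.012]]

```text
t: 12.0
eef_pos: [0.5169, -0.0329, 0.183]
tool_rot: [0.171, 0.589, 0.765, 0.196]
contact_force: [-1.2, 3.3, -0.5]
gripper_width: 0.29
```

```bash
python3 b2.py -86,90
```

```text
t 12.0 p [ 0.5169 -0.0329  0.183 ] q [-0.351  0.086  0.383  2.364 -0.665  0.23   0.896] F [-1.2  3.3 -0.5] M [0.35 0.75 0.69] g 24.8
y [0.835 0.23  0.5  ] z [ 0.492  0.098 -0.865]
mouth s -86.0 lat tool xy mm [1.12 1.27 0.  ] F tool [ 3.5 -0.5  0.2] M tool [ 0.61  0.81 -0.35]
theta 86.19
row [[-0.0018, -0.0025, 0.0], [0.0003, -0.0004, 0.0106]] mm 1.2547124875805327 deg 3.81820749447746
```

Emit:
play_rows:
  motion:
    - [[0,0,0],[0,0,0.006]]
    - [[0,0,0],[0,0,0.012]]
    - [[0,0,0],[0,0,0.012]]
    - [[0,0,0],[0,0,0.012]]

```text
t: 12.4
eef_pos: [0.517, -0.0328, 0.1829]
tool_rot: [0.164, 0.616, 0.744, 0.202]
contact_force: [-1.1, 1.5, -2.2]
gripper_width: 0.292
```

```bash
python3 b2.py -86,95
```

```text
t 12.4 p [ 0.517  -0.0328  0.1829] q [-0.364  0.086  0.396  2.365 -0.67   0.23   0.828] F [-1.1  1.5 -2.2] M [0.13 0.67 1.02] g 24.9
y [0.85  0.159 0.501] z [ 0.492  0.098 -0.865]
mouth s -86.0 lat tool xy mm [1.35 1.24 0.01] F tool [ 1.7 -1.8  1.5] M tool [ 0.64  0.73 -0.75]
theta 90.33
row [[-0.0024, -0.0025, -0.0001], [0.0002, -0.0004, 0.013]] mm 1.3814669548092617 deg 4.668903794692077
```

Emit:
play_rows:
  motion:
    - [[-0.001,-0.001,0],[0,0,0.006]]
    - [[-0.001,-0.001,0],[0,0,0.012]]
    - [[-0.001,-0.001,0],[0,0,0.012]]
    - [[-0.001,-0.001,0],[0,0,0.012]]
  grip_force: 120

```text
t: 12.8
eef_pos: [0.517, -0.033, 0.1829]
tool_rot: [0.156, 0.643, 0.72, 0.208]
contact_force: [0.4, 2.5, -0.9]
gripper_width: 0.289
```

```bash
python3 b2.py -86,95
```

```text
t 12.8 p [ 0.517  -0.033   0.1829] q [-0.374  0.086  0.408  2.365 -0.678  0.231  0.764] F [ 0.4  2.5 -0.9] M [0.21 0.34 1.44] g 24.7
y [0.862 0.086 0.5  ] z [ 0.492  0.098 -0.865]
mouth s -86.0 lat tool xy mm [1.19 1.18 0.01] F tool [2.4 0.1 1.2] M tool [ 0.38  0.93 -1.11]
theta 94.56
row [[-0.0019, -0.0023, -0.0], [0.0003, -0.0005, 0.0012]] mm 1.180307669093732 deg 0.4795661155767038
```

Emit:
play_rows:
  motion:
    - [[-0.001,-0.001,0],[0,0,0.006]]
    - [[-0.001,-0.001,0],[0,0,0.014]]
    - [[-0.001,-0.001,0],[0,0,0.014]]
    - [[-0.001,-0.001,0],[0,0,0.014]]

```text
t: 13.2
eef_pos: [0.5169, -0.0332, 0.1829]
tool_rot: [0.147, 0.674, 0.692, 0.214]
contact_force: [1.2, 3.4, -0.4]
gripper_width: 0.296
```

```bash
python3 b2.py -86,90 -86,84 -86,80 -86,76
```

```text
t 13.2 p [ 0.5169 -0.0332  0.1829] q [-0.387  0.086  0.423  2.366 -0.688  0.232  0.687] F [ 1.2  3.4 -0.4] M [0.41 0.07 1.7 ] g 25.3
y [0.869 0.    0.495] z [ 0.492  0.099 -0.865]
mouth s -86.0 lat tool xy mm [1.15 1.04 0.01] F tool [3.3 0.9 1.3] M tool [ 0.2   1.2  -1.26]
theta 99.54
row [[-0.0016, -0.0019, -0.0], [0.0003, -0.0005, -0.0265]] mm 1.0007637458982985 deg 9.54412642647183
row [[-0.0016, -0.0019, -0.0], [0.0004, -0.0005, -0.0432]] mm 1.0007637458982985 deg 15.543188051650237
row [[-0.0016, -0.0019, -0.0], [0.0004, -0.0005, -0.0543]] mm 1.0007637458982985 deg 19.542881344901232
row [[-0.0016, -0.0019, -0.0], [0.0004, -0.0005, -0.0654]] mm 1.0007637458982985 deg 23.542678049080774
```

Torque rose to 1.26 N m and levelled off as the handle began to twist in the jaws, against 0.15 N m to turn the nut, so the stop is solid. I'll unwind and check where the torque disappears.

Emit:
play_rows:
  motion:
    - [[-0.0005,-0.0005,0],[0,0,-0.01]]
    - [[-0.0005,-0.0005,0],[0,0,-0.02]]
    - [[-0.0005,-0.0005,0],[0,0,-0.0265]]
    - [[-0.0005,-0.0005,0],[0,0,-0.0265]]

```text
t: 13.6
eef_pos: [0.5168, -0.0335, 0.1828]
tool_rot: [0.164, 0.615, 0.744, 0.202]
contact_force: [2.4, 3.9, -1.2]
gripper_width: 0.291
```

```bash
python3 b2.py -86,84 -86,80 -86,76 | grep -v "^y"
```

```text
t 13.6 p [ 0.5168 -0.0335  0.1828] q [-0.357  0.086  0.392  2.365 -0.68   0.23   0.843] F [ 2.4  3.9 -1.2] M [1.15 0.22 0.73] g 24.8
mouth s -86.0 lat tool xy mm [0.73 1.03 0.  ] F tool [3.3 2.1 2.6] M tool [ 0.    1.38 -0.04]
theta 90.16
row [[-0.0006, -0.0016, -0.0], [0.0004, -0.0005, -0.0171]] mm 0.6991164907414339 deg 6.164145144551392
row [[-0.0006, -0.0016, -0.0], [0.0004, -0.0005, -0.0282]] mm 0.6991164907414339 deg 10.16247311458267
row [[-0.0006, -0.0016, -0.0], [0.0005, -0.0004, -0.0393]] mm 0.6991164907414339 deg 14.161743947916527
```

Emit:
play_rows:
  motion:
    - [[-0.0005,-0.0005,0],[0,0,-0.01]]
    - [[-0.0005,-0.0005,0],[0,0,-0.017]]
    - [[-0.0005,-0.0005,0],[0,0,-0.017]]
    - [[-0.0005,-0.0005,0],[0,0,-0.017]]

```text
t: 14.0
eef_pos: [0.5166, -0.0337, 0.1827]
tool_rot: [0.174, 0.575, 0.775, 0.193]
contact_force: [2.0, 4.7, -2.1]
gripper_width: 0.287
```

```bash
python3 b2.py -86,84 -86,80 -86,76 | grep -v "^y"
```

```text
t 14.0 p [ 0.5166 -0.0337  0.1827] q [-0.338  0.086  0.372  2.365 -0.675  0.229  0.942] F [ 2.   4.7 -2.1] M [1.42 0.16 0.68] g 24.5
mouth s -86.0 lat tool xy mm [0.5  0.92 0.  ] F tool [4.1 1.8 3.2] M tool [-0.27  1.55  0.13]
theta 84.21
row [[-0.0001, -0.0012, 0.0], [0.0005, -0.0005, -0.0006]] mm 0.4802724073195794 deg 0.3203035876694825
row [[-0.0001, -0.0012, 0.0], [0.0005, -0.0005, -0.0117]] mm 0.4802724073195794 deg 4.220408734689604
row [[-0.0001, -0.0012, 0.0], [0.0005, -0.0004, -0.0228]] mm 0.4802724073195794 deg 8.217119878790536
```

Emit:
play_rows:
  motion:
    - [[0,-0.001,0],[0,0,0.01]]
    - [[0,-0.001,0],[0,0,0.02]]
    - [[0,-0.001,0],[0,0,0.03]]
    - [[0,-0.001,0],[0,0,0.03]]
    - [[0,-0.001,0],[0,0,0.03]]

```text
t: 14.5
eef_pos: [0.5166, -0.0337, 0.1827]
tool_rot: [0.155, 0.646, 0.718, 0.209]
contact_force: [1.5, 5.8, -1.7]
gripper_width: 0.289
```

```bash
python3 b2.py -86,88 | grep -v "^y"
```

```text
t 14.5 p [ 0.5166 -0.0337  0.1827] q [-0.37   0.086  0.406  2.367 -0.69   0.23   0.77 ] F [ 1.5  5.8 -1.7] M [ 1.25 -0.07  0.94] g 24.6
mouth s -86.0 lat tool xy mm [0.71 0.89 0.01] F tool [5.5 0.9 2.8] M tool [-0.17  1.54 -0.21]
theta 95.0
row [[-0.0004, -0.0012, 0.0], [0.0005, -0.0005, -0.0195]] mm 0.4927062777139768 deg 7.0084418377102216
```

Emit:
play_rows:
  motion:
    - [[0,-0.001,0],[0,0,0.008]]
    - [[0,-0.001,0],[0,0,0.014]]
    - [[0,-0.001,0],[0,0,0.014]]
    - [[0,-0.001,0],[0,0,0.014]]

```text
t: 14.9
eef_pos: [0.5166, -0.0335, 0.1827]
tool_rot: [0.147, 0.676, 0.69, 0.215]
contact_force: [3.0, 4.0, -1.0]
gripper_width: 0.291
```

```bash
python3 b2.py -86,95 -86,90| grep -v "^y"; python3 - <<'E'
from go import *
c=bot.read_camera("scene"); crop(c,270,190,350,290,7,"pics/s7.png")
c=bot.read_camera("top"); crop(c,310,180,390,260,7,"pics/t7.png")
E
```

```text
t 14.9 p [ 0.5166 -0.0335  0.1827] q [-0.384  0.086  0.421  2.368 -0.697  0.23   0.691] F [ 3.  4. -1.] M [ 0.51 -0.3   1.84] g 24.9
mouth s -86.0 lat tool xy mm [0.97 0.89 0.01] F tool [3.8 2.1 2.7] M tool [-0.15  1.35 -1.37]
theta 99.86
row [[-0.001, -0.0011, 0.0001], [0.0005, -0.0006, -0.0135]] mm 0.5879836904960098 deg 4.868065149871088
row [[-0.001, -0.0011, 0.0001], [0.0005, -0.0006, -0.0274]] mm 0.5879836904960098 deg 9.864082315867746
```

View pics/s7.png

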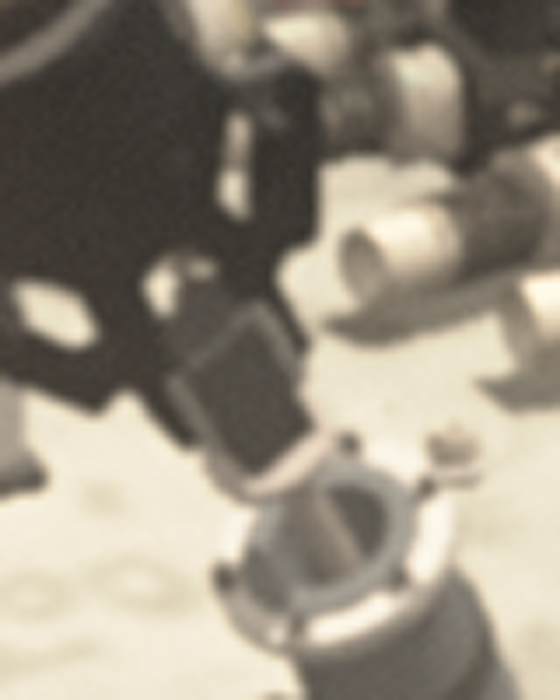

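View pics/t7.png

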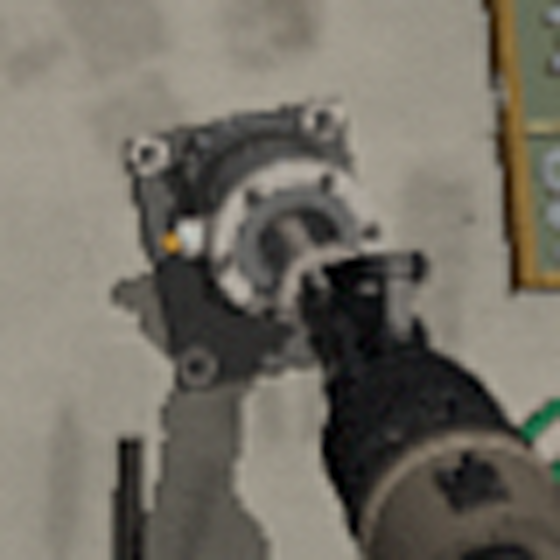

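Torque climbs again to 1.37 N m at the same angle, so the stop is confirmed. In the scene crop the handle is firmly between the fingers at (245,390) with the shaft in the bore. Relieving to mid-play, then withdrawing along the axis.

```bash
python3 b2.py -86,89 -70,89 -40,89 10,89 40,89| grep -v "^y"
```

```text
t 15.0 p [ 0.5166 -0.0335  0.1827] q [-0.384  0.086  0.421  2.368 -0.697  0.231  0.691] F [ 2.   3.8 -2.2] M [ 0.54 -0.37  1.82] g 24.6
mouth s -86.0 lat tool xy mm [0.93 0.87 0.01] F tool [3.5 0.7 3.3] M tool [-0.23  1.37 -1.34]
theta 99.91
row [[-0.0009, -0.001, 0.0001], [0.0005, -0.0006, -0.0303]] mm 0.5445522151366482 deg 10.916714133744424
row [[-0.0007, -0.0009, -0.0399], [0.0005, -0.0006, -0.0303]] mm 15.982501443239986 deg 10.916714133744424
row [[-0.0005, -0.0007, -0.1149], [0.0005, -0.0006, -0.0303]] mm 45.976461434205305 deg 10.916714133744424
row [[0.0, -0.0003, -0.2399], [0.0005, -0.0006, -0.0303]] mm 95.97478537993173 deg 10.916714133744424
row [[0.0003, -0.0001, -0.3149], [0.0005, -0.0006, -0.0303]] mm 125.97441836480836 deg 10.916714133744424
```

Emit:
play_rows:
  motion:
    - [[0,0,0],[0,0,-0.012]]
    - [[0,0,0],[0,0,-0.024]]
    - [[0,0,0],[0,0,-0.03]]
    - [[0,0,-0.01],[0,0,-0.03]]
    - [[0,0,-0.02],[0,0,-0.03]]
    - [[0,0,-0.03],[0,0,-0.03]]
    - [[0,0,-0.04],[0,0,-0.03]]
    - [[0,0,-0.06],[0,0,-0.03]]

```text
t: 15.8
eef_pos: [0.5039, -0.0372, 0.2026]
tool_rot: [0.166, 0.61, 0.749, 0.2]
contact_force: [1.7, 2.8, -4.1]
gripper_width: 0.288
```

```bash
python3 b2.py  -40,89 10,89 60,89| grep -v "^y"
```

```text
t 15.8 p [ 0.5039 -0.0372  0.2026] q [-0.411  0.015  0.443  2.371 -0.463  0.27   0.651] F [ 1.7  2.8 -4.1] M [0.42 0.31 0.25] g 24.6
mouth s -62.2 lat tool xy mm [-0.63 -0.74 -0.  ] F tool [ 2.4 -0.2  4.6] M tool [0.22 0.53 0.02]
theta 89.37
row [[0.0024, 0.0027, -0.0554], [0.0003, -0.0003, -0.001]] mm 22.218037277682036 deg 0.3999747909606376
row [[0.0026, 0.0029, -0.1804], [0.0003, -0.0003, -0.001]] mm 72.18877722010761 deg 0.3999747909606376
row [[0.0028, 0.0032, -0.3054], [0.0003, -0.0003, -0.001]] mm 122.1834601433279 deg 0.3999747909606376
```

Emit:
play_rows:
  motion:
    - [[0.0024,0.0027,-0.04],[0,0,0]]
    - [[0.0024,0.0027,-0.08],[0,0,0]]
    - [[0.0025,0.0028,-0.12],[0,0,0]]
    - [[0.0026,0.0029,-0.16],[0,0,0]]
    - [[0.0026,0.0029,-0.2],[0,0,0]]
    - [[0.0027,0.003,-0.24],[0,0,0]]
    - [[0.0027,0.003,-0.27],[0,0,0]]
    - [[0.0027,0.003,-0.27],[0,0,0]]

```text
t: 16.6
eef_pos: [0.4507, -0.0481, 0.2967]
tool_rot: [0.166, 0.612, 0.747, 0.201]
contact_force: [0.3, 0.2, -3.9]
gripper_width: 0.285
```

```bash
cat >nutsee.py <<'E'
from cyl import *
python=0
for n,b in(("scene",(260,170,370,300)),("top",(310,180,390,250))):
    o=bot.get_obs(); c=bot.read_camera(n); np.savez(f"{n}8.npz",**c); M=RT(o).as_matrix(); T=o["eef_pos"]
    cyl([n+"8.npz"],T,M)
    s=6 if n=="scene" else 9.5
    x0,y0,x1,y1=b; crop(c,x0,y0,x1,y1,s,f"pics/{n}8.png")
o=st()
row([.44,-.02,.42],down(14)); row([.44,.05,.42],down(40)); row([.44,.25,.42],down(95))
E
python3 nutsee.py
```

```text
scene8.npz 0.006 n 183 mean xy mm [-6.3 -2.8]
scene8.npz 0.0165 n 95 mean xy mm [-13.  -6.]
offset@0.08 mm [-1.92 -1.01] slope [ 0.003 -0.   ] rms 1.09
mouth off mm [-1.73 -1.01]
top8.npz 0.006 n 46 mean xy mm [-0.6  0.7]
top8.npz 0.0165 n 25 mean xy mm [2.6 7.8]
offset@0.08 mm [-2.38 -3.64] slope [-0.004  0.004] rms 1.06
mouth off mm [-2.64 -3.38]
t 16.7 p [ 0.4508 -0.0474  0.2955] q [-0.318 -0.26   0.311  2.328 -0.039  0.547  0.232] F [-0.5  0.  -3.2] M [-0.15  0.97  0.02] g 24.8
y [0.848 0.173 0.501] z [ 0.491  0.097 -0.866]
row [[0.0717, 0.1448, -0.276], [0.0834, 0.0023, -0.0069]] mm 127.92940895324263 deg 30.1445565917096
row [[0.2432, 0.175, -0.2591], [0.0816, 0.0212, -0.0774]] mm 158.44327648206814 deg 41.20762636537036
row [[0.7333, 0.2613, -0.2106], [0.0677, 0.0611, -0.2263]] mm 322.60029819788576 deg 87.83356691267535
```

View pics/scene8.png

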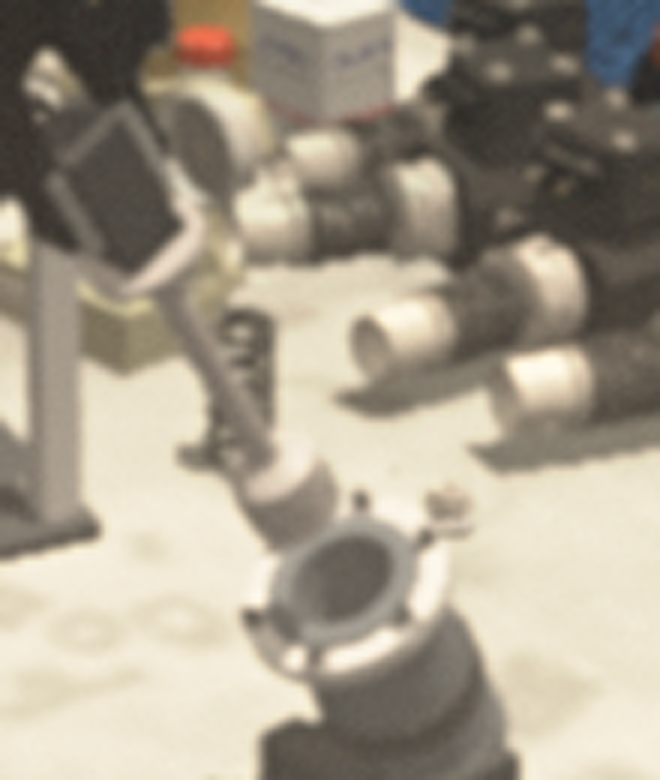

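View pics/top8.png

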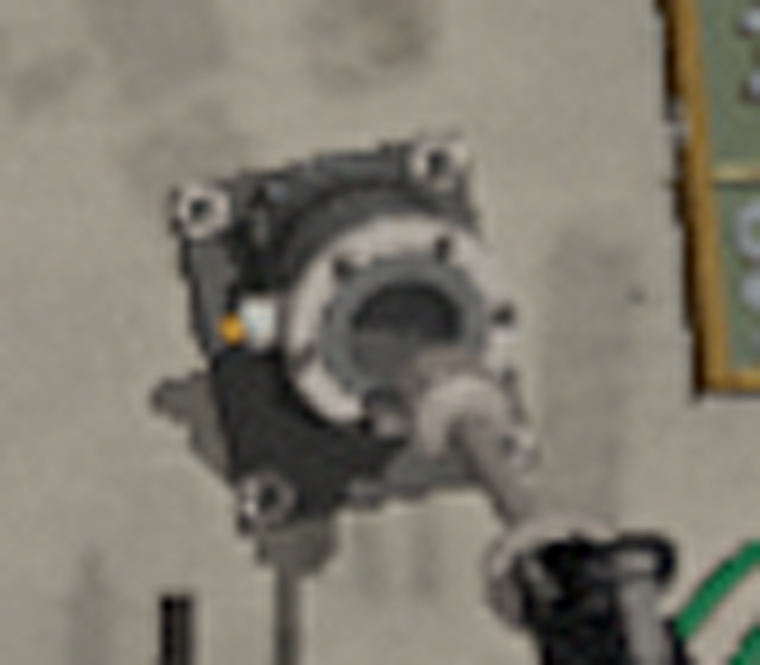

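The nut is done and the driver is out. It has shifted about 2 mm in the jaws (cylinder fit), which I'll correct before hanging. Now uprighting and returning.

Emit:
play_rows:
  motion:
    - [[0.018,0.036,-0.07],[0.01,0,0]]
    - [[0.036,0.072,-0.14],[0.03,0,-0.002]]
    - [[0.054,0.108,-0.21],[0.05,0.001,-0.004]]
    - [[0.0717,0.1448,-0.276],[0.07,0.002,-0.006]]
    - [[0.0717,0.1448,-0.276],[0.0834,0.0023,-0.0069]]
    - [[0.0717,0.1448,-0.276],[0.0834,0.0023,-0.0069]]

```text
t: 17.3
eef_pos: [0.4423, -0.0189, 0.4187]
tool_rot: [-0.001, 0.615, 0.788, -0.001]
contact_force: [-0.4, 0.7, -3.7]
gripper_width: 0.289
```

```bash
python3 - <<'E'
from go import *
o=st(); row([.436,.25,.42],down(70)); row([.436,.392,.42],down(95))
E
```

```text
t 17.3 p [ 0.4423 -0.0189  0.4187] q [-0.311 -0.063  0.201  1.806  0.013  1.399  0.133] F [-0.4  0.7 -3.7] M [0.01 0.05 0.07] g 24.7
y [ 0.97   0.243 -0.003] z [-0.002 -0.001 -1.   ]
row [[0.6558, 0.1481, -0.0036], [-0.0004, -0.0002, -0.1554]] mm 268.9424678323404 deg 55.942350985297466
row [[1.0002, 0.2343, -0.0038], [-0.0003, -0.0003, -0.2248]] mm 410.91614268337605 deg 80.94228705809472
```

Emit:
play_rows:
  motion:
    - [[0.082,0.0185,-0.003],[0,0,-0.02]]
    - [[0.164,0.037,-0.003],[0,0,-0.04]]
    - [[0.246,0.0555,-0.003],[0,0,-0.06]]
    - [[0.328,0.074,-0.003],[0,0,-0.08]]
    - [[0.41,0.0925,-0.003],[0,0,-0.1]]
    - [[0.492,0.111,-0.003],[0,0,-0.12]]
    - [[0.574,0.13,-0.003],[0,0,-0.14]]
    - [[0.6558,0.148,-0.003],[0,0,-0.1554]]

```text
t: 18.1
eef_pos: [0.4357, 0.2505, 0.418]
tool_rot: [-0.001, 0.172, 0.985, -0.0]
contact_force: [1.7, -0.0, -3.7]
gripper_width: 0.289
```

```bash
python3 - <<'E'
from go import *
o=st(); row([.436,.392,.42],down(95))
E
```

```text
t 18.1 p [0.4357 0.2505 0.418 ] q [-0.593  0.066 -0.056  1.68   0.002  1.398  0.576] F [ 1.7 -0.  -3.7] M [-0.03 -0.07 -0.  ] g 24.7
y [ 0.339  0.941 -0.001] z [-0.003 -0.    -1.   ]
row [[0.1191, 0.333, -0.0051], [-0.0001, -0.0005, -0.0689]] mm 141.4653266972292 deg 24.820889203612907
```

Emit:
play_rows:
  motion:
    - [[0.03,0.085,-0.005],[0,0,-0.02]]
    - [[0.06,0.17,-0.005],[0,0,-0.04]]
    - [[0.09,0.25,-0.005],[0,0,-0.06]]
    - [[0.119,0.333,-0.005],[0,0,-0.069]]
    - [[0.119,0.333,-0.005],[0,0,-0.069]]
    - [[0.119,0.333,-0.005],[0,0,-0.069]]
    - [[0.119,0.333,-0.005],[0,0,-0.069]]

```text
t: 18.8
eef_pos: [0.4365, 0.3905, 0.4189]
tool_rot: [-0.002, -0.043, 0.999, -0.001]
contact_force: [-0.5, -0.1, -4.0]
gripper_width: 0.288
```

```bash
python3 - <<'E'
from cyl import *
st()
for n in("scene","top"):
    o=bot.get_obs(); c=bot.read_camera(n); np.savez(f"{n}9.npz",**c); M=RT(o).as_matrix(); T=o["eef_pos"]; print(T)
    x=cyl([n+"9.npz"],T,M); print("world off",(M@[x[0],x[1],0]*1000).round(2))
    if n=="scene": crop(c,170,100,300,220,6,"pics/s9.png")
st()
E
```

```text
t 18.8 p [0.4365 0.3905 0.4189] q [-0.708  0.224 -0.158  1.495  0.034  1.429  0.789] F [-0.5 -0.1 -4. ] M [-0.05 -0.04  0.01] g 24.6
y [-0.085  0.996 -0.001] z [-0.003 -0.002 -1.   ]
[0.43651334 0.39051147 0.41892499]
scene9.npz 0.006 n 157 mean xy mm [-0.  -3.2]
scene9.npz 0.0165 n 82 mean xy mm [  4.  -10.8]
offset@0.08 mm [-1.53  0.58] slope [ 0.002 -0.003] rms 2.0
mouth off mm [-1.4   0.39]
world off [ 1.47  0.71 -0.01]
[0.43661478 0.39041461 0.41936555]
top9.npz 0.006 n 0 mean xy mm None
top9.npz 0.0165 n 3 mean xy mm [  9.4 -14. ]
offset@0.08 mm [2.43 7.93] slope [ 0.051 -0.098] rms 0.0
mouth off mm [6.12 0.8 ]
world off [-3.1   7.69 -0.  ]
t 18.9 p [0.4366 0.3906 0.4197] q [-0.708  0.223 -0.158  1.494  0.034  1.429  0.789] F [-0.1 -0.4 -2.8] M [-0.02 -0.07  0.04] g 24.6
y [-0.085  0.996 -0.001] z [-0.003 -0.001 -1.   ]
```

View pics/s9.png

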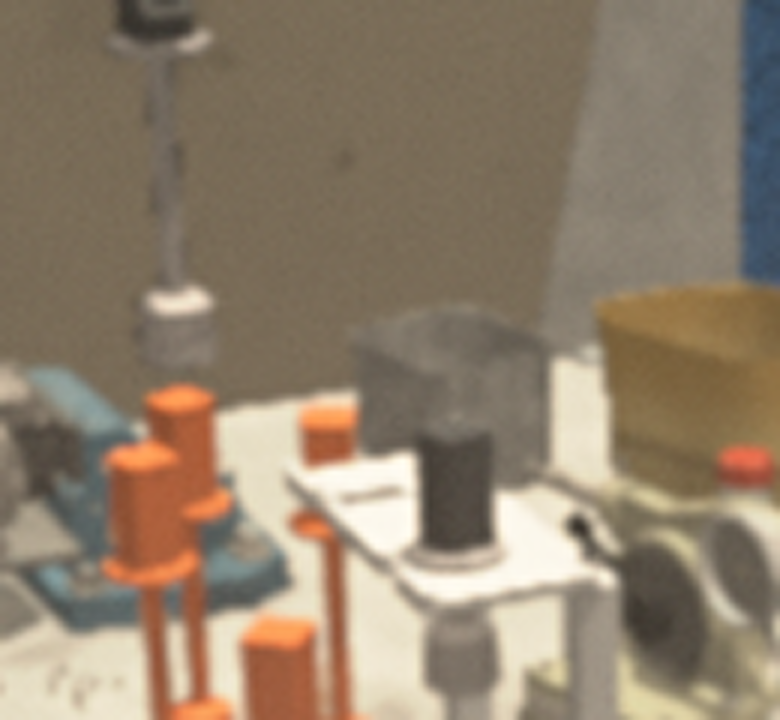

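```bash
python3 - <<'E'
from go import *
o=bot.get_obs()
def prof(f,T,M):
    c=load(f);P=cloud(c).reshape(-1,3);L=(P-T)@M; r=np.hypot(L[:,0],L[:,1])
    k=(r<.03)&(L[:,2]>0)&(L[:,2]<.18); h=np.histogram(L[k&(r>.010)][:,2]*1000,bins=np.arange(8,170,2))
    print(f,[(int(b),int(n)) for b,n in zip(h[1],h[0]) if n>2])
def q2(w): return R.from_quat([w[1],w[2],w[3],w[0]]).as_matrix()
prof("scene9.npz",np.array([.4365,.3905,.4189]),q2([-.002,-.043,.999,-.001]))
prof("scene6.npz",np.array([.462,-.0442,.2793]),q2([.255,-.032,.966,.041]))
prof("scene8.npz",np.array([.4507,-.0481,.2967]),q2([.166,.612,.747,.201]))
E
```

```text
scene9.npz [(8, 10), (10, 12), (12, 15), (14, 26), (16, 16), (18, 4), (124, 10), (126, 12), (128, 10), (130, 12), (132, 7), (134, 10), (136, 9), (138, 11), (140, 8), (142, 15), (144, 8), (146, 7), (148, 11), (150, 9), (152, 9)]
scene6.npz [(8, 10), (10, 22), (12, 62), (14, 41), (16, 19), (18, 6), (120, 4), (122, 11), (124, 29), (126, 33), (128, 15), (130, 10), (132, 5), (134, 14), (136, 14), (138, 9), (140, 13), (142, 9), (144, 16), (146, 6), (148, 13), (150, 6), (152, 9)]
scene8.npz [(8, 14), (10, 23), (12, 56), (14, 48), (16, 13), (18, 3), (122, 18), (124, 34), (126, 23), (128, 19), (130, 14), (132, 8), (134, 13), (136, 14), (138, 8), (140, 12), (142, 9), (144, 11), (146, 14), (148, 9), (150, 12), (152, 7)]
```

There is no axial slip: the collar underside is at about 18 mm and the mouth at about 153 mm, as before. Descending along the exit path.

```bash
cat > rk.py <<'E'
from go import *
import sys
o=st(); h=np.array([.527,.3877,.2077])
for x in sys.argv[1:]:
    s,z=[float(v)/1000 for v in x.split(",")]; row(h+[-.999*s,.042*s,z],down(95))
E
python3 rk.py 92,60 92,11
```

```text
t 18.9 p [0.4366 0.3906 0.4197] q [-0.708  0.223 -0.158  1.494  0.034  1.429  0.789] F [-0.1 -0.4 -2.8] M [-0.02 -0.07  0.04] g 24.6
y [-0.085  0.996 -0.001] z [-0.003 -0.001 -1.   ]
row [[0.0025, 0.003, 0.38], [-0.0001, -0.0004, -0.0003]] mm 152.02774209158997 deg 0.19814653659314765
row [[0.0022, 0.0031, 0.5025], [-0.0001, -0.0004, -0.0003]] mm 201.02518093174254 deg 0.19814653659314765
```

Emit:
play_rows:
  motion:
    - [[0.001,0.001,0.08],[0,0,0]]
    - [[0.002,0.003,0.17],[0,0,0]]
    - [[0.002,0.003,0.26],[0,0,0]]
    - [[0.002,0.003,0.35],[0,0,0]]
    - [[0.002,0.003,0.42],[0,0,0]]
    - [[0.002,0.003,0.48],[0,0,0]]
    - [[0.002,0.003,0.5025],[0,0,0]]
    - [[0.002,0.003,0.5025],[0,0,0]]

```text
t: 19.7
eef_pos: [0.4351, 0.3904, 0.2179]
tool_rot: [-0.002, -0.042, 0.999, -0.001]
contact_force: [-0.0, 0.1, -3.9]
gripper_width: 0.289
```

```bash
python3 rk.py 92,11 60,11 30,10 0,10; python3 - <<'E'
from go import *
c=bot.read_camera("scene"); crop(c,170,120,300,240,6,"pics/s10.png")
E
```

```text
t 19.7 p [0.4351 0.3904 0.2179] q [-0.707  0.352 -0.165  1.78   0.065  1.02   0.759] F [-0.   0.1 -3.9] M [-0.03 -0.    0.01] g 24.6
y [-0.084  0.996 -0.002] z [-0.004 -0.002 -1.   ]
row [[-0.0003, 0.0029, -0.002], [-0.0003, -0.0006, -0.0005]] mm 1.4054129568826546 deg 0.3181091471471015
row [[-0.0796, -0.0072, -0.0023], [-0.0003, -0.0006, -0.0005]] mm 31.991642693058846 deg 0.3181091471471015
row [[-0.154, -0.0166, -0.0001], [-0.0003, -0.0006, -0.0005]] mm 61.96828860502569 deg 0.3181091471471015
row [[-0.2284, -0.026, -0.0004], [-0.0003, -0.0006, -0.0005]] mm 91.96116345076284 deg 0.3181091471471015
```

View pics/s10.png

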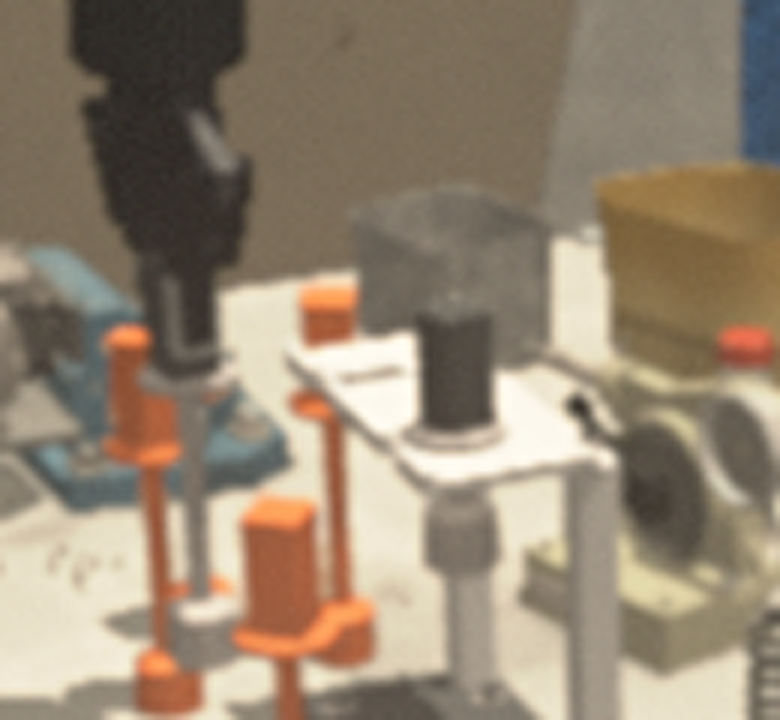

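The driver is in front of the empty slot at the same place as when it came out. Sliding in with the collar about 10 mm above the plate.

Emit:
play_rows:
  motion:
    - [[-0.04,-0.002,-0.001],[0,-0.0005,0]]
    - [[-0.08,-0.0072,-0.001],[0,-0.0005,0]]
    - [[-0.117,-0.012,-0.001],[0,-0.0005,0]]
    - [[-0.154,-0.0166,-0.001],[0,-0.0005,0]]
    - [[-0.185,-0.0205,-0.001],[0,-0.0005,0]]
    - [[-0.21,-0.024,-0.001],[0,-0.0005,0]]
    - [[-0.2284,-0.026,-0.001],[0,-0.0005,0]]
    - [[-0.2284,-0.026,-0.001],[0,-0.0005,0]]

```text
t: 20.55
eef_pos: [0.5286, 0.3882, 0.2192]
tool_rot: [0.001, -0.042, 0.999, -0.0]
contact_force: [-0.4, 0.7, -3.5]
gripper_width: 0.286
```

```bash
python3 rk.py 0,10 0,4 0,0 0,-2
```

```text
t 20.55 p [0.5286 0.3882 0.2192] q [-0.634  0.46  -0.131  1.61   0.067  1.075  0.87 ] F [-0.4  0.7 -3.5] M [-0.04  0.04  0.01] g 24.5
y [-0.083  0.997 -0.001] z [ 0.001 -0.    -1.   ]
row [[0.004, -0.001, 0.0039], [-0.0001, 0.0002, -0.0007]] mm 2.267909982904883 deg 0.24842435797375834
row [[0.0041, -0.0009, 0.0189], [-0.0001, 0.0002, -0.0007]] mm 7.723030198155461 deg 0.24842435797375834
row [[0.0041, -0.0009, 0.0289], [-0.0001, 0.0002, -0.0007]] mm 11.66103405687773 deg 0.24842435797375834
row [[0.0041, -0.0009, 0.0339], [-0.0001, 0.0002, -0.0007]] mm 13.643569004944522 deg 0.24842435797375834
```

Emit:
play_rows:
  motion:
    - [[0.002,-0.0009,0.007],[0,0,0]]
    - [[0.002,-0.0009,0.014],[0,0,0]]
    - [[0.002,-0.0009,0.021],[0,0,0]]
    - [[0.002,-0.0009,0.027],[0,0,0]]
    - [[0.002,-0.0009,0.0285],[0,0,0]]
    - [[0.002,-0.0009,0.0285],[0,0,0]]

```text
t: 21.15
eef_pos: [0.5277, 0.3879, 0.2079]
tool_rot: [0.001, -0.042, 0.999, -0.0]
contact_force: [0.2, -0.0, -3.6]
gripper_width: 0.29
```

```bash
python3 rk.py 0,-1 0,-2 0,-3;  python3 - <<'E'
from go import *
c=bot.read_camera("scene"); crop(c,180,120,300,220,6.5,"pics/s11.png")
E
```

```text
t 21.15 p [0.5277 0.3879 0.2079] q [-0.635  0.469 -0.131  1.623  0.07   1.053  0.868] F [ 0.2 -0.  -3.6] M [ 0.02 -0.03  0.01] g 24.7
y [-0.083  0.997 -0.001] z [ 0.001 -0.    -1.   ]
row [[0.0017, -0.0003, 0.003], [-0.0001, 0.0002, -0.0006]] mm 1.3622944868185167 deg 0.23361312584807814
row [[0.0017, -0.0003, 0.0055], [-0.0001, 0.0002, -0.0006]] mm 2.2847209555522796 deg 0.23361312584807814
row [[0.0017, -0.0003, 0.008], [-0.0001, 0.0002, -0.0006]] mm 3.253314221015752 deg 0.23361312584807814
```

View pics/s11.png

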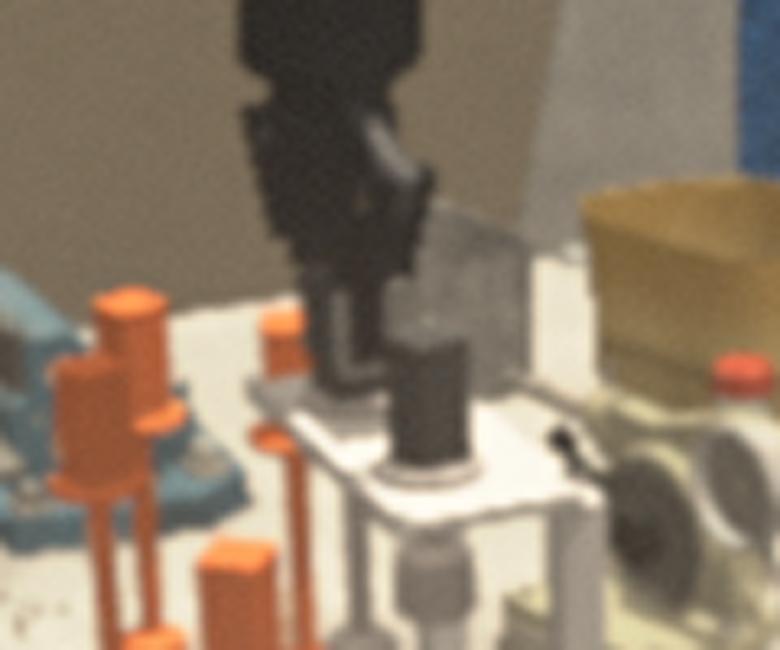

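The driver is in the slot, with the handle at (345,330). There's no plate contact yet, so I'll lower gently until it touches.

Emit:
play_rows:
  motion:
    - [[0,0,0.002],[0,0,0]]
    - [[0,0,0.004],[0,0,0]]
    - [[0,0,0.006],[0,0,0]]
    - [[0,0,0.006],[0,0,0]]

```text
t: 21.6
eef_pos: [0.5279, 0.3879, 0.2077]
tool_rot: [0.001, -0.042, 0.999, 0.0]
contact_force: [-4.7, -4.1, 10.9]
gripper_width: 0.29
```

```bash
python3 rk.py 0,-3
```

```text
t 21.6 p [0.5279 0.3879 0.2077] q [-0.635  0.469 -0.131  1.624  0.07   1.052  0.867] F [-4.7 -4.1 10.9] M [-0.96  1.08  0.01] g 24.8
y [-0.083  0.997 -0.   ] z [ 0.002  0.    -1.   ]
row [[0.0022, -0.0003, 0.0076], [-0.0, 0.0003, -0.0007]] mm 3.149158412014145 deg 0.2679759448190281
```

Contact is at z = 0.2077, the same height as when it was picked up, so it is seated. Releasing.

Emit:
play_rows:
  motion:
    - [[0,0,0],[0,0,0]]
    - [[0,0,0],[0,0,0]]
    - [[0,0,0],[0,0,0]]
    - [[0,0,0],[0,0,0]]
    - [[0,0,0],[0,0,0]]
    - [[0,0,0],[0,0,0]]
    - [[0,0,0],[0,0,0]]
  fingers: 80
  grip_force: 20

```text
t: 22.3
eef_pos: [0.5279, 0.3879, 0.2076]
tool_rot: [0.001, -0.042, 0.999, -0.0]
contact_force: [0.3, 0.2, 1.1]
gripper_width: 0.94
```

```bash
python3 rk.py 0,130;  python3 - <<'E'
from go import *
c=bot.read_camera("scene"); crop(c,180,120,300,220,6.5,"pics/s12.png")
E
```

```text
t 22.3 p [0.5279 0.3879 0.2076] q [-0.635  0.469 -0.131  1.624  0.07   1.051  0.867] F [0.3 0.2 1.1] M [-0.01 -0.05  0.04] g 80.3
y [-0.083  0.997 -0.   ] z [ 0.002  0.    -1.   ]
row [[0.0015, -0.0002, -0.3252], [-0.0, 0.0003, -0.0007]] mm 130.06742487683982 deg 0.26769301620946734
```

View pics/s12.png

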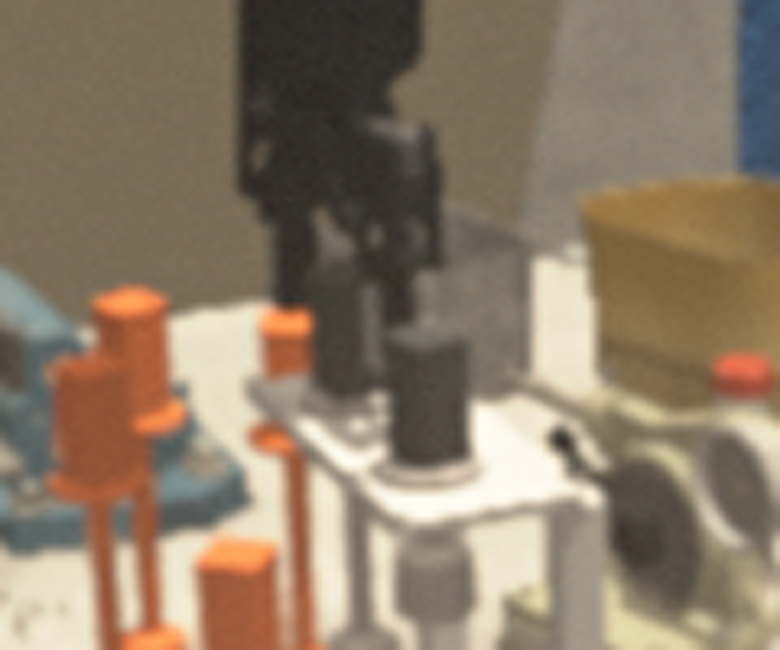

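The driver is released and hanging at (345,330). Retracting straight up, then toward the start side for a clear view.

Emit:
play_rows:
  motion:
    - [[0,0,-0.05],[0,0,0]]
    - [[0,0,-0.12],[0,0,0]]
    - [[0,0,-0.22],[0,0,0]]
    - [[0,0,-0.32],[0,0,0]]
    - [[0.1,0.1,-0.4],[0,0,0]]
    - [[0.2,0.2,-0.4],[0,0,0]]
    - [[0.3,0.3,-0.4],[0,0,0]]
    - [[0.4,0.4,-0.4],[0,0,0]]

```text
t: 23.15
eef_pos: [0.3786, 0.5137, 0.3678]
tool_rot: [0.001, -0.041, 0.999, 0.001]
contact_force: [0.1, 0.7, 0.7]
gripper_width: 0.941
```

Emit:
play_rows:
  motion:
    - [[0.1,0.1,0],[0,0,0]]
    - [[0.15,0.2,0],[0,0,0]]
    - [[0.15,0.25,0],[0,0,0]]
    - [[0.15,0.25,0],[0,0,0]]
    - [[0.15,0.25,0],[0,0,0]]

```text
t: 23.65
eef_pos: [0.3107, 0.6083, 0.3672]
tool_rot: [0.001, -0.041, 0.999, 0.0]
contact_force: [-0.7, -0.6, 0.2]
gripper_width: 0.936
```

```bash
python3 - <<'E'
from go import *
st()
for n in("scene","top"):
    c=bot.read_camera(n); np.savez(n+"F.npz",**c)
    if n=="scene": crop(c,180,130,300,240,6.5,"pics/sF.png")
    else: crop(c,160,180,400,290,3.3,"pics/tF.png")
    P=cloud(c);z=P[...,2];px=c["pixels"].astype(int);P0=cloud(load(n+"0.npz"));px0=load(n+"0.npz")["pixels"].astype(int)
    for lab,Q,x in(("before",P0,px0),("after",P,px)):
        h=(Q[...,0]>.43)&(Q[...,0]<.56)&(Q[...,1]>.34)&(Q[...,1]<.43)&(Q[...,2]>.235)&(Q[...,2]<.27)&(x.max(-1)<120)
        print(n,lab,h.sum(),Q[h].mean(0).round(4),"ztop",np.percentile(Q[h][:,2],90).round(4))
E
```

```text
t 23.65 p [0.3107 0.6083 0.3672] q [-1.032  0.422 -0.237  1.339  0.101  1.391  0.387] F [-0.7 -0.6  0.2] M [-0.05 -0.03 -0.04] g 80.0
y [-0.083  0.997 -0.   ] z [ 0.003  0.    -1.   ]
scene before 69 [0.5261 0.3806 0.2434] ztop 0.2478
scene after 75 [0.5261 0.3808 0.2433] ztop 0.2477
top before 81 [0.5266 0.3865 0.2467] ztop 0.2502
top after 81 [0.5266 0.3865 0.2465] ztop 0.2498
```

View pics/sF.png

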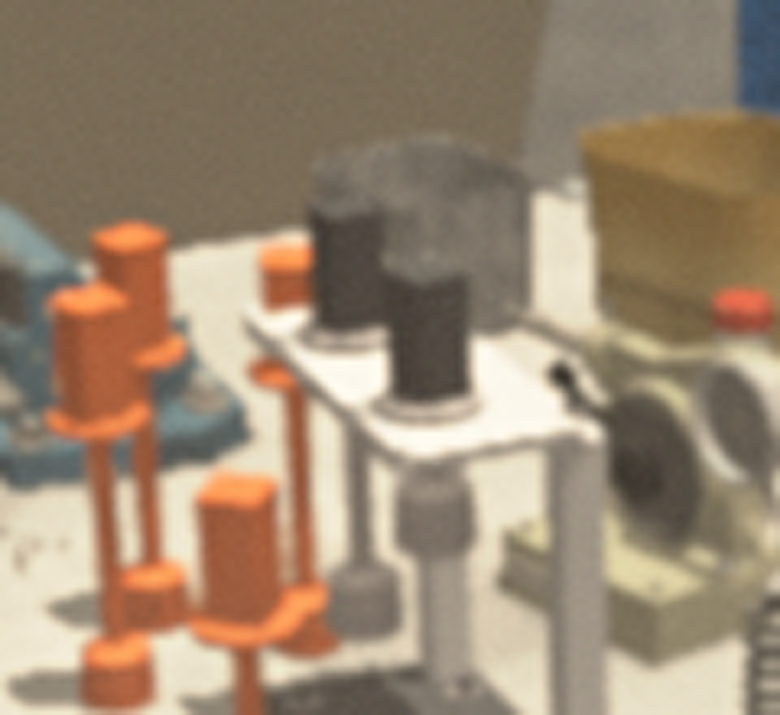

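View pics/tF.png

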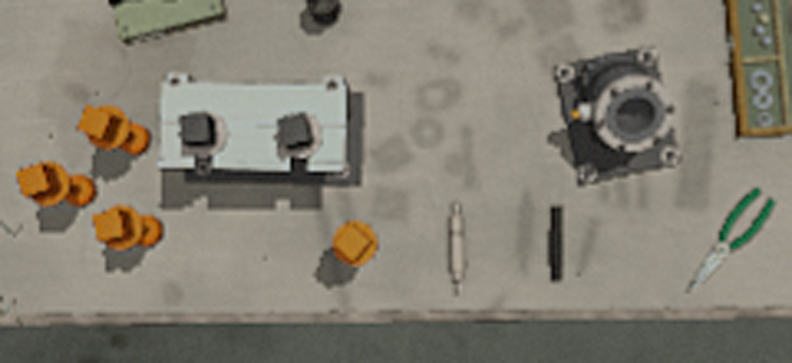

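Both drivers hang with collars flat (long at (345,270), short at (430,340) in the crop). Handle position and height match the start to within 0.2 mm, and nothing else moved. Handing in.

```bash
python3 -c "
from station import bot
print(bot.hand_in(), bot.get_obs()['t'])"
```

```text
the job is handed in; nothing more can be done
the job is handed in; nothing more can be done
```

I turned the nut clockwise to its stop with the long driver, hung the driver back in its left slot, let go and handed in at about 23.8 s of the 64 s allowed.

**Nut:** I could not see the nut itself in the dark bore, so the evidence is torque only.
- The socket went over the nut and met the bore floor about 87.5 mm down, at 57 N. I backed off 2 mm before turning.
- Torque rose to 1.26 N m, against about 0.15 N m to turn the nut freely. After unwinding I turned again and it rose to 1.37 N m, so I take the stop as solid.
- I stopped at about 100° of tool turn, roughly 20° more than the stop angle plus play would suggest. I put that down to the handle twisting in the jaws, since the second torque rise began about 10° later than the first.
- I then unwound about 11° into the socket's play and drew the driver out without it catching.

**Driver:** It shifted about 1–2 mm sideways in the jaws but not along its length. It seated at the same height it was picked from. The depth readings of its handle before and after agree to within 0.2 mm, and the collar looks flat behind the lips.

**Everything else:** The final pictures show the short driver, the orange look-alikes, the barrel, stick and pliers where they were. I did not check the union nut separately.

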